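# Load the root specimens into the bench imager

## Task

Fit the empty aluminium carrier plate onto the two dowels of the white imager, both holes over their dowels so that it lies flat (either way round will do). Then stand the three root-slice specimens in it, each in the well made for its size, lowering them in rather than dropping them. Leave the two leaf specimens where they are, and do not knock or shift the glass spirit lamp.

Things in the scene. Friction and masses are not known exactly. Their poses are not given: they have to be found in the camera images.
- imager: Fixed white imager, 270 x 125 x 40 mm high, dark top. Origin: centre of its underside; x along its length, z up. Two steel dowels, 6 mm thick, stand on its top at (x, y) = (100, 28) and (-100, -28) mm, 15 mm tall, the upper 7 mm tapering to a 2 mm tip. The carrier belongs centred over this origin, its x along this x, the same way or opposite.
- carrier_rib (a point): Loose aluminium carrier plate, 224 (x) x 80 (y) x 8 mm, 0.3 kg, flat on the bench, with a blue lifting rib at its middle: 12 (x) x 44 (y) mm, 36 mm tall above the plate. This point: centre of the rib, 26 mm above the plate's underside. 10 mm dowel holes at (x, y) = (100, 28), (-100, -28) mm. Three wells on y = 0, floors 3 mm above the underside: 58 mm wide at x = -48, 46 at x = 42, 34 at x = 90 mm.
- root_large_mid (a point): Large resin-embedded root slice: a pale cream resin puck, 48 mm in diameter and 25 mm tall, standing on the bench, with a round brown-and-tan root slice with rays seen in its top face. 52 g. Its well is the 58 mm one (carrier x = -48 mm). This point is its centre, half-way up (12.5 mm above its underside); z is up, yaw has no meaning.
- root_medium_mid (a point): Medium resin-embedded root slice: a pale cream resin puck, 36 mm in diameter and 25 mm tall, standing on the bench, with a round brown-and-tan root slice with rays seen in its top face. 30 g. Its well is the 46 mm one (carrier x = 42 mm). This point is its centre, half-way up (12.5 mm above its underside); z is up, yaw has no meaning.
- root_small_mid (a point): Small resin-embedded root slice: a pale cream resin puck, 24 mm in diameter and 25 mm tall, standing on the bench, with a round brown-and-tan root slice with rays seen in its top face. 14 g. Its well is the 34 mm one (carrier x = 90 mm). This point is its centre, half-way up (12.5 mm above its underside); z is up, yaw has no meaning.
- leaf_large_mid (a point): Large resin-embedded leaf: a pale cream resin puck, 48 mm in diameter and 25 mm tall, standing on the bench, with a pointed green leaf seen in its top face. To be left alone. This point is its centre, half-way up (12.5 mm above its underside); z is up, yaw has no meaning.
- leaf_medium_mid (a point): Medium resin-embedded leaf: a pale cream resin puck, 36 mm in diameter and 25 mm tall, standing on the bench, with a pointed green leaf seen in its top face. To be left alone. This point is its centre, half-way up (12.5 mm above its underside); z is up, yaw has no meaning.
- lamp_mid (a point): Glass spirit lamp with a blue cap, 74 mm in diameter, 103 mm tall, standing on the bench beyond the specimens. This point is on its axis 50 mm above the bench. To be left alone. (A small amber dropper bottle, 31 mm in diameter and 70 mm tall, also stands among the specimens.)
Not all that is in view belongs to the job. Leave any pink, purple or red look-alike of the part that bears root_small_mid alone.

How it is judged (in metres and radians):
On the way:
1. the carrier plate lies flat on the imager, both holes over the dowels, with no specimen in it yet (x of carrier_rib in the frame of imager between -0.003 and 0.003 m and y of carrier_rib in the frame of imager between -0.003 and 0.003 m and z of carrier_rib in the frame of imager between 0.064 and 0.068 m and angle between the x axis of carrier_rib and the x axis of imager, either way round below 0.035 rad and z of each of root_large_mid, root_medium_mid, root_small_mid in the frame of carrier_rib below -0.03 m), for 0.2 s.
At the end, for the whole second after the job is handed in: The carrier lies flat on the imager over both dowels (3 mm, 2 degrees); each root specimen stands on the floor of the well for its size (centre within 8 mm along x and y, height within 2 mm); all released and at rest; leaf specimens within 20 mm of their start (x of carrier_rib in the frame of imager between -0.003 and 0.003 m and y of carrier_rib in the frame of imager between -0.003 and 0.003 m and z of carrier_rib in the frame of imager between 0.064 and 0.068 m and angle between the x axis of carrier_rib and the x axis of imager, either way round below 0.035 rad and x of root_large_mid in the frame of carrier_rib between -0.056 and -0.04 m and y of root_large_mid in the frame of carrier_rib between -0.008 and 0.008 m and z of root_large_mid in the frame of carrier_rib between -0.0125 and -0.0085 m and angle between each of root_large_mid, root_medium_mid, root_small_mid's own z axis and vertical below 0.1 rad and x of root_medium_mid in the frame of carrier_rib between 0.034 and 0.05 m and y of root_medium_mid in the frame of carrier_rib between -0.008 and 0.008 m and z of root_medium_mid in the frame of carrier_rib between -0.0125 and -0.0085 m and x of root_small_mid in the frame of carrier_rib between 0.082 and 0.098 m and y of root_small_mid in the frame of carrier_rib between -0.008 and 0.008 m and z of root_small_mid in the frame of carrier_rib between -0.0125 and -0.0085 m and linear speed of each of root_large, root_medium, root_small, carrier below 0.02 m/s and distance of each of leaf_large_mid, leaf_medium_mid from where it was at the start of the episode below 0.02 m); the robot touches nothing.
It fails at once if a leaf specimen is moved more than 30 mm (distance of any of leaf_large_mid, leaf_medium_mid from where it was at the start of the episode above 0.03 m).
It fails at once if the spirit lamp is shifted more than 30 mm or tipped (distance of lamp_mid from where it was at the start of the episode above 0.03 m or angle between lamp_mid's own z axis and vertical above 0.35 rad).
It fails at once if a root specimen is dropped or flung into the carrier (faster than 0.7 m/s just above it; a fall of about 25 mm) ((linear speed of root_large above 0.7 m/s and distance between root_large_mid and carrier_rib below 0.12 m and z of root_large_mid in the frame of carrier_rib below 0.03 m) or (linear speed of root_medium above 0.7 m/s and distance between root_medium_mid and carrier_rib below 0.12 m and z of root_medium_mid in the frame of carrier_rib below 0.03 m) or (linear speed of root_small above 0.7 m/s and distance between root_small_mid and carrier_rib below 0.12 m and z of root_small_mid in the frame of carrier_rib below 0.03 m)).
It also fails if it takes over 115 s, if anything falls off the work surface, if the arm or the gripper's body presses on something with over 40 N, if the wrist force passes 120 N, or if a joint passes its speed limit or range.

## Robot

A 6-joint arm with a two-finger parallel gripper is mounted at the origin on the work surface. World frame = base frame: x ahead of the robot, y to its left, z up, the work surface at z = 0. Lengths are in mm, angles in degrees, forces in N, time in s.
With the tool pointing down it reaches from about 350 to 850 mm from the base axis. Payload 8.1 kg.
Tool frame: the origin (TCP) lies on the centre line of the jaws, within the pads' length; the fingertips stand 8 mm ahead of it and the grasp point (between the pads) lies 11 mm behind it; x points along the fingers, z is the direction in which the jaws open and shut, and the axes are right-handed (so a half turn about x gives the same grasp; the last joint's range is limited). The gripper opens to 85 mm and grips with 20 to 120 N. Pads are 22 mm wide; open, the fingers measure 114 mm over their backs; the gripper's body (76 mm by 85 mm) begins 54 mm behind the grasp point. The pads swing forward as they close: fully open they stand 13 mm farther back than shut.
Start: joints at [-81.669, 7.471, 85.268, -0, 87.261, -4.893], TCP at [137.274, -584.09, 217.892] pointing down, gripper open.
Joint ranges: [-169.43, 169.43], [-51.17, 129.36], [1.28, 143.12], [-76.62, 256.62], [0, 156.53], [-152.29, 152.29]. Speed limits (degrees/s): [136.94, 136.94, 159.86, 180, 180, 180].

## Interface

Orientations are given as [roll, pitch, yaw] about the fixed x, y, z axes, in that order (R = Rz(yaw) Ry(pitch) Rx(roll)).
In Python, from bench import r, vision, order gives the robot as it stands. The module is installed in compiled form; this text tells all that it offers.
- The arm moves only by the shell command python3 -m jog 'ROWS' [FORCE]. ROWS is JSON, a list of rows, each a list of 3 entries, a list of its own where there are three numbers: the shift along the world's x, y, z in m, then the turn, a rotation vector about the world's x, y, z in rad, then the opening, from -1 (shut) to 1 (fully open). A call has 1 to 5 rows; each row is the pose to reach, as a shift and turn from the pose commanded when the call began; what a row does not reach only later rows make up. A row lasts 1/12 s, in which the tool goes at most 41.7 mm and 7.16 degrees, less where a joint would pass 70% of its speed; a pose out of reach is approached as far as the arm can. A call with a gripper value outside its range is refused whole. The fingers move at their own pace and stop on an object; FORCE is the grip in N (left out, the last holds). Time passes only in rows, so rows that repeat a pose let the fingers close. It gives the time, the measured TCP pose, the force and the opening at its end, in the units of the state.
- r.sense(): the state, without advancing time (a new reading comes with each control period).
- vision.snapshot(name): name is "side" or "top"; returns the picture (384x512x3 uint8, red, green, blue); there is no depth.
- vision.camera_model(name): a dict with "fov_y" (degrees; the focal length in pixels is half the picture's height over the tangent of half this angle, whatever the lens; pixels are square), "cx", "cy" (the principal point, pixels), "world_to_cam" (4x4, takes a point from world to camera coordinates). Camera axes: x right, y down, z forward; pixel columns grow to the right and rows downward; lengths in mm; the calibration is good to about 2 mm. A picture is of the moment at which its call begins. camera_model takes no time and is no camera call.
- order.hand_in(): hands the job in, once; it reports no verdict.
The state is a dict: "time": time; "joint_pos": joint angles; "qd": joint speeds; "joint_efforts": joint torques, N m; "tool_pos": TCP position; "tcp_rot": TCP orientation; "ft_force": force on the tool from outside, world axes, zero at the start; "wrist_torque": the same for the moment, N m; "finger_gap": finger opening in mm.
Only numpy, scipy, OpenCV 4.12 (cv2) and the standard library are available. Lean on these libraries where they do the work, as an engineer would, in place of code of your own. Each camera call takes 0.05 s, during which the arm holds its last target.

## Working session

There is one attempt and no reset: what is moved stays moved. The work goes in short steps, Python scripts to look and compute and a shell command to move; the robot and the scene stay as the last step left them, time stands still between calls to the robot, and variables do not carry over. Pictures are saved under pics/ and viewed, and the job is handed in when it is done.

```bash
mkdir -p pics
cat > h.py <<'E'
import numpy as np,cv2
from bench import r,vision,order
def cam(n):
    m=vision.camera_model(n); f=192/np.tan(np.radians(m["fov_y"])/2)
    return f,m["cx"],m["cy"],np.array(m["world_to_cam"])
def proj(n,P):
    f,cx,cy,T=cam(n); P=np.atleast_2d(P); c=P@T[:3,:3].T+T[:3,3]
    return np.c_[cx+f*c[:,0]/c[:,2],cy+f*c[:,1]/c[:,2]]
def back(n,px,z):
    f,cx,cy,T=cam(n); px=np.atleast_2d(px).astype(float)
    d=np.c_[(px[:,0]-cx)/f,(px[:,1]-cy)/f,np.ones(len(px))]@T[:3,:3]
    o=-T[:3,:3].T@T[:3,3]
    return o+d*((z-o[2])/d[:,2])[:,None]
def snap(n,fn):
    im=vision.snapshot(n); cv2.imwrite('pics/'+fn+'_raw.png',im[:,:,::-1]); cv2.imwrite('pics/'+fn+'.png',cv2.resize(im,(800,600),interpolation=cv2.INTER_CUBIC)[:,:,::-1]); return im
E
python3 - <<'E'
from h import *
for n in("top","side"):
    snap(n,n+'0'); print(n,vision.camera_model(n))
print(r.sense())
E
```

```text
top {'fov_y': 56.00669407952654, 'cx': 254.99346620820597, 'cy': 191.93100476294936, 'world_to_cam': array([[ 1.18111613e-02, -9.99928728e-01, -1.74237739e-03,
         7.46241611e+00],
       [-9.95128770e-01, -1.15838720e-02, -9.79006941e-02,
         5.59469957e+02],
       [ 9.78735330e-02,  2.89021075e-03, -9.95194663e-01,
         7.43114514e+02],
       [ 0.00000000e+00,  0.00000000e+00,  0.00000000e+00,
         1.00000000e+00]])}
side {'fov_y': 45.72518810353211, 'cx': 252.68682260618425, 'cy': 196.73106210817284, 'world_to_cam': array([[-9.93486509e-01, -1.13341105e-01,  1.17622810e-02,
         5.32876606e+02],
       [-6.76921238e-02,  5.03994544e-01, -8.61050101e-01,
         9.72358129e+01],
       [ 9.16642443e-02, -8.56237872e-01, -5.08384080e-01,
         8.43365946e+02],
       [ 0.00000000e+00,  0.00000000e+00,  0.00000000e+00,
         1.00000000e+00]])}
{'time': 0.1, 'joint_pos': array([-8.16693387e+01,  7.51518714e+00,  8.53243019e+01,  1.26213090e-04,
        8.72631757e+01, -4.89277585e+00]), 'qd': array([ 0.07073071, -0.05966437, -0.1327066 ,  0.08889849, -0.09156825,
        0.08936239]), 'joint_efforts': array([ 4.77475278e-04, -5.70947385e+01, -5.01944661e+01, -3.61722505e-04,
        8.12468788e-03, -2.66422643e-05]), 'tool_pos': array([ 137.19582689, -583.54516647,  216.8913411 ]), 'tcp_rot': array([175.03687288,  89.89733512,  98.26030386]), 'ft_force': array([0.44795162, 1.09705778, 0.22630201]), 'wrist_torque': array([-0.02738398,  0.01352661,  0.03483264]), 'finger_gap': 85.50185126333503}
```

View pics/top0.png

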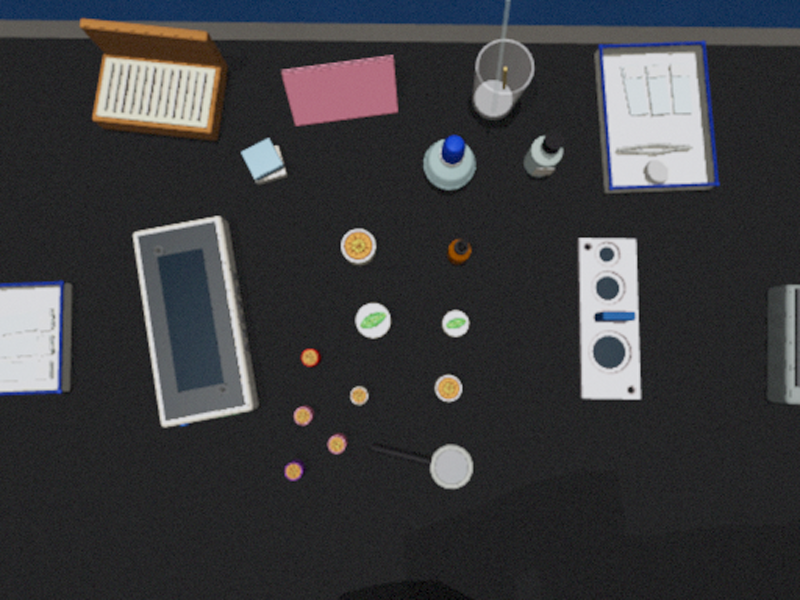

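View pics/side0.png

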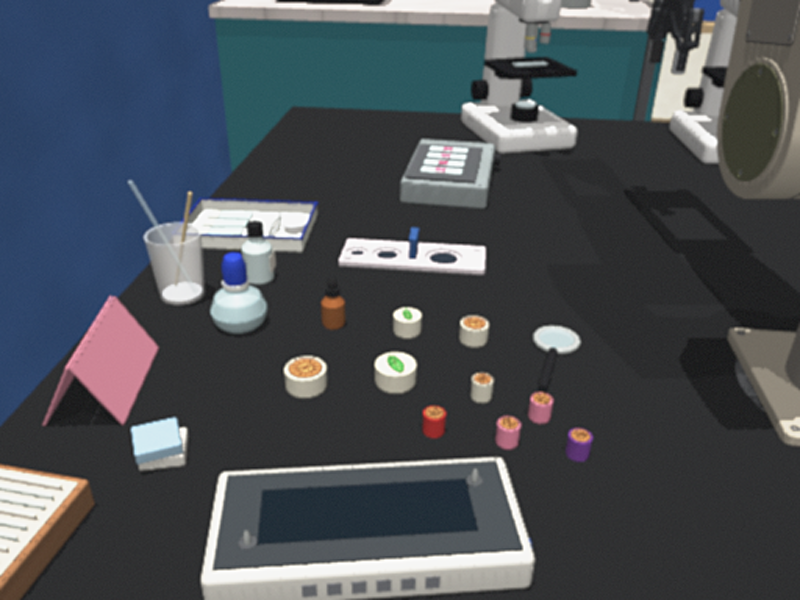

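The top view has the carrier at (610,318), upright with its small well at the top, and the imager at (195,320). The root pucks are large (358,246), medium (448,388) and small cream (359,396). The leaf pucks are at (373,320) and (455,323), and the lamp is at (450,163). The side view agrees.

```bash
cat > m.py <<'E'
from h import *
im=cv2.imread('pics/top0_raw.png'); s=1.5625
up=cv2.resize(im,None,fx=4,fy=4,interpolation=cv2.INTER_CUBIC)
cv2.imwrite('pics/carr.png',up[145*4:265*4,360*4:420*4][::1,::1][: ,:].copy() if 0 else cv2.resize(im[140:270,350:430],None,fx=4.5,fy=4.5,interpolation=cv2.INTER_CUBIC))
cv2.imwrite('pics/imag.png',cv2.resize(im[130:280,75:175],None,fx=4,fy=4,interpolation=cv2.INTER_CUBIC))
g=im.max(2); m=(im.min(2)>120).astype(np.uint8)
n,l,st,c=cv2.connectedComponentsWithStats(m)
for i in range(1,n):
    if st[i,4]>30:
        ct,_=cv2.findContours((l==i).astype(np.uint8),0,2)
        rr=cv2.minAreaRect(ct[0]); print(st[i],c[i].round(1),[np.round(x,1) for x in rr])
hsv=cv2.cvtColor(im,cv2.COLOR_BGR2HSV)
for nm,(x,y) in dict(L=(358,246),M=(448,388),S=(359,396),lL=(373,320),lM=(455,323)).items():
    x/=s;y/=s
    sub=np.zeros(g.shape,np.uint8); cv2.circle(sub,(int(x),int(y)),16,1,-1)
    mm=(sub>0)&(hsv[...,1]>80)&(hsv[...,2]>80)
    yy,xx=np.nonzero(mm); print(nm,xx.mean(),yy.mean(),len(xx),back('top',[xx.mean(),yy.mean()],25))
    mm=(sub>0)&(g>100)
    yy,xx=np.nonzero(mm); print('   all',xx.mean(),yy.mean(),len(xx),back('top',[xx.mean(),yy.mean()],20))
E
python3 m.py
```

```text
[303  24  39  51 641] [318.   55.6] [array([318.3,  47.9]), array([37.2, 50.3]), np.float64(38.7)]
[ 386   33   67   87 5094] [418.5  75.6] [array([418.8,  75.9]), array([86.4, 61. ]), np.float64(85.7)]
[  61   37   77   45 2650] [99.5 58.8] [array([99.1, 58.7]), array([73. , 38.6]), np.float64(6.1)]
[340  87  20  22 194] [347.9  98.4] [array([348.5,  97.3]), array([20.2, 16.1]), np.float64(36.0)]
[154  88  27  27 425] [167.7 100.6] [array([168.4, 100.3]), array([19.7, 22.8]), np.float64(63.4)]
[271  89  33  32 532] [285.6 106.3] [array([286.7, 105.4]), array([32., 29.]), np.float64(17.4)]
[169 108  14   8  48] [176.3 111.5] [array([175.8, 112.1]), array([ 3.6, 14.8]), np.float64(63.4)]
[  85  138   77  136 1592] [125.6 207.1] [array([122.1, 205.3]), array([127.9,  60.2]), np.float64(80.5)]
[218 146  23  23 166] [228.7 157. ] [array([228.5, 157. ]), array([21.9, 21.9]), np.float64(45.0)]
[ 370  152   40  104 3196] [389.5 203.4] [array([389.7, 203.5]), array([103.7,  37.9]), np.float64(88.9)]
[   0  183   39   68 2525] [ 18.4 216.4] [array([ 19. , 216.5]), array([67., 38.]), np.float6
[... 730 characters left out ...]
.73648784  71.62831145  20.        ]]
M 286.75524475524475 248.03496503496504 143 [[441.50456411 -54.34164858  25.        ]]
   all 286.56299212598424 248.10236220472441 254 [[441.08244398 -54.36402286  20.        ]]
S 229.3050847457627 252.77966101694915 59 [[430.17179029  66.6156382   25.        ]]
   all 229.39166666666668 252.75 120 [[429.88677722  66.78951765  20.        ]]
lL 238.27058823529413 204.54117647058823 85 [[532.13295947  49.39324663  25.        ]]
   all 238.3 204.71428571428572 420 [[532.07474936  49.56834968  20.        ]]
lM 291.3 206.56 50 [[529.14607392 -63.74985245  25.        ]]
   all 291.1626016260163 206.59349593495935 246 [[529.36457086 -63.94617714  20.        ]]
```

Run:
```python
from h import *
print(proj('top',[[0,0,0]]))
s=1.5625
for p in [(609,204),]: pass
```

```text
[[258.61914546 463.75431081]]
```

View pics/carr.png

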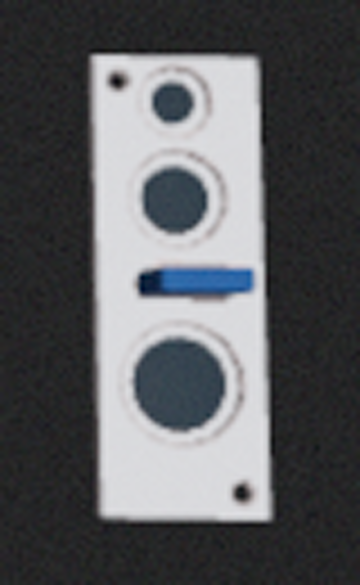

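View pics/imag.png

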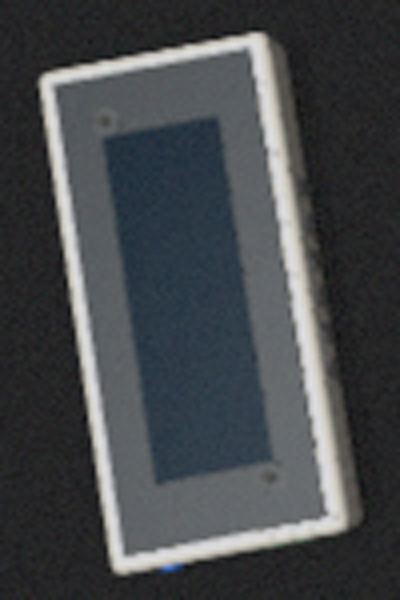

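```bash
cat > fit.py <<'E'
from h import *
from scipy.optimize import least_squares
def cr(p,s,ox,oy): p=np.array(p,float); return (p+.5)/s-.5+[ox,oy]
def fit(model,obs,x0):
    # model: Nx3 pts, obs: list of (cam, idx, px)
    def f(x):
        c,s=np.cos(x[2]),np.sin(x[2]); W=model@np.array([[c,-s,0],[s,c,0],[0,0,1]]).T+[x[0],x[1],0]
        return np.concatenate([(proj(n,W[i])-p).ravel() for n,i,p in obs])
    q=least_squares(f,x0,x_scale=[10,10,.1],loss='soft_l1'); return q.x,f(q.x).reshape(-1,2)
if __name__=='__main__':
    C=np.array([[112,40,8],[112,-40,8],[-112,-40,8],[-112,40,8],[100,28,8],[-100,-28,8],[-48,0,3],[42,0,3],[90,0,3]],float)
    px=cr([(92,55),(258,56),(272,519),(100,519),(118,80),(242,492),(180,384),(175,200),(173,102)],4.5,350,140)
    x,res=fit(C,[('top',list(range(9)),px)],[540,-250,0]); print('carrier',x[:2],np.degrees(x[2])); print(res.round(1).tolist())
    I=np.array([[135,62.5,40],[135,-62.5,40],[-135,-62.5,40],[-135,62.5,40],[100,28,50],[-100,-28,50]],float)
    px=cr([(42,80),(264,33),(334,528),(115,572),(105,121),(269,477)],4,75,130)
    x,res=fit(I,[('top',list(range(6)),px)],[540,280,0.17]); print('imager top',x[:2],np.degrees(x[2])); print(res.round(1).tolist())
    S=np.array([[135,62.5,40],[135,-62.5,40],[-135,-62.5,40],[-135,62.5,40],[100,28,55],[-100,-28,55]],float)
    sp=cr([(207,585),(222,472),(500,460),(527,570),(247,530),(476,467)],1.5625,0,0)
    x,res=fit(S,[('side',[0,1,2,3,4,5],sp)],[540,280,0.17]); print('imager side',x[:2],np.degrees(x[2])); print(res.round(1).tolist())
E
python3 fit.py
python3 - <<'E'
import cv2
im=cv2.imread('pics/side0_raw.png')
cv2.imwrite('pics/s_im.png',cv2.resize(im[285:384,120:350],None,fx=3.4,fy=3.4,interpolation=cv2.INTER_CUBIC))
cv2.imwrite('pics/s_ca.png',cv2.resize(im[135:285,170:370],None,fx=4,fy=4,interpolation=cv2.INTER_CUBIC))
E
```

```text
carrier [ 541.04813154 -279.91329618] -0.05788876887757739
[[0.3, 0.1], [-0.3, 0.3], [-0.5, 0.0], [0.5, -0.5], [0.1, -0.0], [0.4, 0.3], [-0.2, -0.1], [-0.1, -0.2], [-0.2, 0.1]]
imager top [529.20735557 290.80063178] 11.681826903169709
[[-1.4, -2.1], [1.1, -1.4], [4.7, 0.9], [-0.6, 1.7], [-0.7, -0.4], [0.1, 0.4]]
imager side [526.38943026 299.71442953] 11.069493147722259
[[-6.2, -0.6], [-2.1, -1.0], [4.0, -1.9], [8.0, -3.8], [-0.8, 2.1], [1.0, 3.6]]
```

View pics/s_im.png

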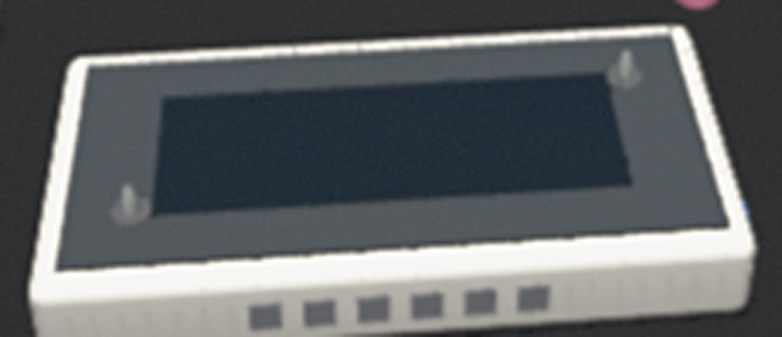

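View pics/s_ca.png

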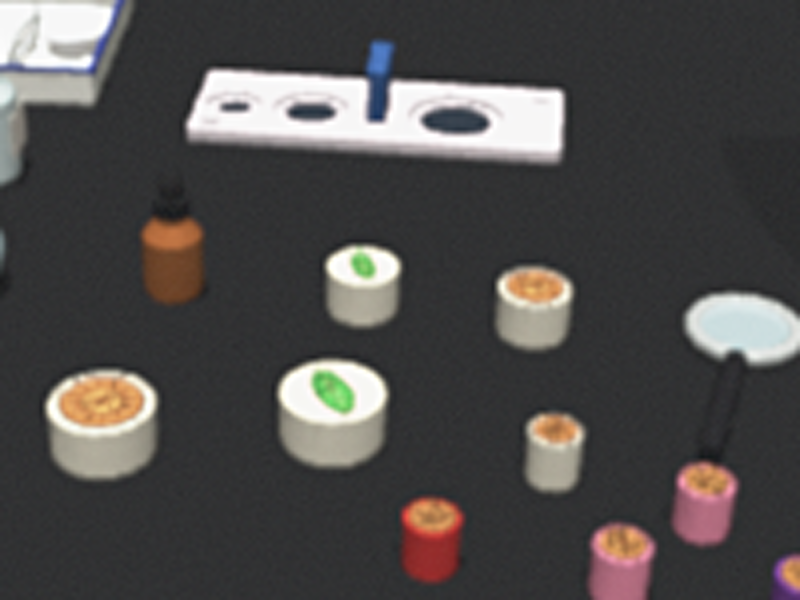

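Run:
```python
import cv2,numpy as np
t=cv2.imread('pics/top0_raw.png');s=cv2.imread('pics/side0_raw.png')
k=dict(fx=13,fy=13,interpolation=cv2.INTER_CUBIC)
A=cv2.resize(t[150:172,88:118],None,**k);B=cv2.resize(t[238:260,127:157],None,**k)
C=cv2.resize(s[333:355,143:173],None,**k);D=cv2.resize(s[293:315,289:319],None,**k)
o=np.vstack([np.hstack([A,B]),np.hstack([C,D])]);o=np.clip(o.astype(float)*1.6,0,255).astype(np.uint8)
cv2.imwrite('pics/dow.png',o);print(o.shape)
```

```text
(572, 780, 3)
```

View pics/dow.png

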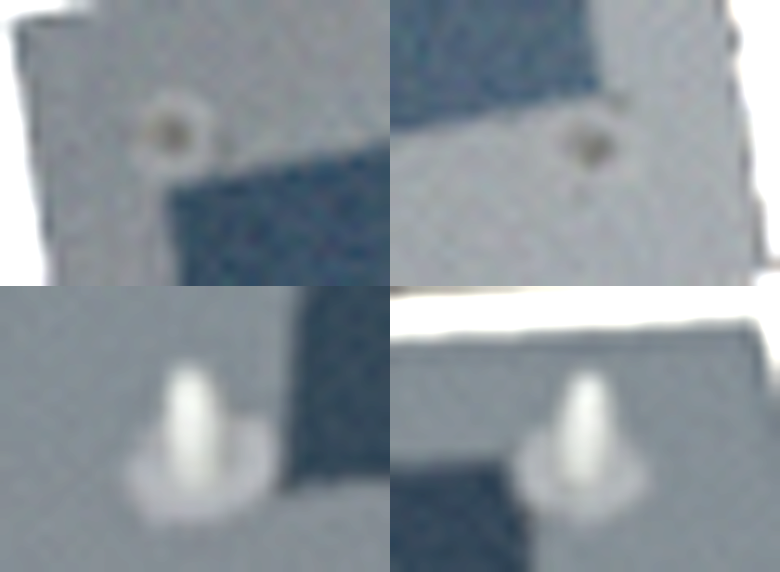

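Run:
```python
from fit import *
I=np.array([[100,28,40],[-100,-28,40],[100,28,55],[-100,-28,55]],float)
tp=np.array([(178/13+87.5,140/13+149.5),(203/13+126.5,147/13+237.5)])
sp=np.array([(199/13+142.5,186/13+332.5),(190/13+288.5,186/13+292.5),(190/13+142.5,76/13+332.5),(197/13+288.5,86/13+292.5)])
for nm,o in dict(top=[('top',[0,1],tp)],side=[('side',[0,1,2,3],sp)],both=[('top',[0,1],tp),('side',[0,1,2,3],sp)]).items():
    x,res=fit(I,o,[530,290,.2]);print(nm,x[:2].round(1),np.degrees(x[2]).round(2),res.round(1).tolist())
# side check of carrier & pucks
C=np.array([[112,40,8],[112,-40,8],[-112,-40,8],[-112,40,8],[0,22,44],[0,-22,44]],float)
px=cr([(188,132),(210,71),(565,90),(561,152)],4,170,135)
x,res=fit(C,[('side',[0,1,2,3],px)],[540,-280,0]);print('car side',x[:2],np.degrees(x[2]),res.round(1).tolist())
for n,p in dict(L=(102,403),lL=(333,396),lM=(363,268),M=(535,286),S=(555,430)).items(): print(n,back('side',cr(p,4,170,135),25).round(1))
print(back('top',[(450/1.5625,168/1.5625)],30),back('top',[(461/1.5625,247/1.5625)],65))
```

```text
top [529.5 293.4] 11.51 [[-0.0, -0.1], [0.0, 0.1]]
side [528.4 294.5] 11.72 [[0.2, -0.1], [-0.1, 0.1], [-0.2, 0.1], [0.1, -0.1]]
both [528.6 294.2] 11.67 [[-0.6, 0.4], [-0.3, 0.4], [0.1, -0.4], [-0.2, -0.1], [-0.3, -0.1], [-0.0, -0.2]]
car side [ 538.60986609 -275.75916353] 0.4155933578190072 [[0.3, -0.7], [0.2, 0.5], [-0.9, 0.7], [0.2, -0.2]]
L [[633.3  73.8  25. ]]
lL [[530.1  54.8  25. ]]
lM [[527.7 -59.5  25. ]]
M [[440.  -53.6  25. ]]
S [[429.  68.  25.]]
[[744.55973478 -55.65197974  30.        ]] [[626.27282378 -67.28506165  65.        ]]
```

```bash
cat > st.py <<'E'
from h import *
from scipy.spatial.transform import Rotation as R
import sys
def st():
    s=r.sense(); M=R.from_euler('xyz',s['tcp_rot'],degrees=True).as_matrix()
    z=M[:,2]; a=np.degrees(np.arctan2(z[1],z[0]))
    print('t',round(s['time'],2),'pos',s['tool_pos'].round(1),'fingers',M[:,0].round(3),'jaw',a.round(2),'gap',round(s['finger_gap'],1),'F',s['ft_force'].round(1),'q',s['joint_pos'].round(0))
    return s,a,M
def need(x,y,z,ang=None):
    s,a,M=st(); d=np.array([x,y,z])-s['tool_pos']; t=None
    if ang is not None:
        t=(ang-a+90)%180-90
        Zt=np.array([np.cos(np.radians(a+t)),np.sin(np.radians(a+t)),0]);Xt=np.array([0,0,-1.]);
        Mt=np.c_[Xt,np.cross(Zt,Xt),Zt]; print('rotvec',R.from_matrix(Mt@M.T).as_rotvec().round(4))
    print('shift',(d/1000).round(4),'turn deg',t)
if __name__=='__main__':
    v=[float(i) for i in sys.argv[1:]]
    need(*v) if v else st()
E
python3 st.py 541 -279.5 120 0
```

```text
t 0.1 pos [ 137.2 -583.5  216.9] fingers [-0.     0.002 -1.   ] jaw -76.78 gap 85.5 F [0.4 1.1 0.2] q [-82.   8.  85.   0.  87.  -5.]
rotvec [-1.30e-03 -1.40e-03  1.34e+00]
shift [ 0.4038  0.304  -0.0969] turn deg 76.77656110011253
```

```bash
python3 -m jog '[[[0.03,0.022,0],[0,0,0.12],0.2],[[0.06,0.044,0],[0,0,0.24],0.2],[[0.09,0.066,0],[0,0,0.36],0.2],[[0.12,0.088,0],[0,0,0.48],0.2],[[0.15,0.11,0],[0,0,0.6],0.2]]' 60
python3 -m jog '[[[0.03,0.022,0],[0,0,0.12],0.2],[[0.06,0.044,0],[0,0,0.24],0.2],[[0.09,0.066,0],[0,0,0.36],0.2],[[0.12,0.088,0],[0,0,0.48],0.2],[[0.15,0.11,0],[0,0,0.6],0.2]]'
python3 -m jog '[[[0.03,0.022,-0.02],[0,0,0.07],0],[[0.06,0.044,-0.04],[0,0,0.14],0],[[0.09,0.066,-0.06],[0,0,0.14],0],[[0.104,0.084,-0.07],[0,0,0.14],0],[[0.104,0.084,-0.07],[0,0,0.14],0]]'
python3 st.py 541 -279.5 60 0
python3 - <<'E'
from h import *
snap('top','t1');snap('side','s1')
E
```

```text
time: 0.52
tool_pos: [288.2, -472.7, 217.4]
tcp_rot: [155.0, 90.0, 112.9]
ft_force: [0.2, 0.1, 0.0]
finger_gap: 51.3
time: 0.93
tool_pos: [438.4, -362.5, 217.5]
tcp_rot: [144.8, 90.0, 137.1]
ft_force: [0.2, -0.2, -0.4]
finger_gap: 51.4
time: 1.35
tool_pos: [542.0, -274.7, 143.3]
tcp_rot: [132.2, 89.6, 132.5]
ft_force: [-0.4, 0.1, 0.3]
finger_gap: 42.2
t 1.35 pos [ 542.  -274.7  143.3] fingers [-0.005  0.005 -1.   ] jaw 0.24 gap 42.2 F [-0.4  0.1  0.3] q [-32.  12.  89.   0.  80. -32.]
rotvec [-0.0051 -0.0046 -0.0042]
shift [-0.001  -0.0048 -0.0833] turn deg -0.2436362919656574
```

View pics/s1.png

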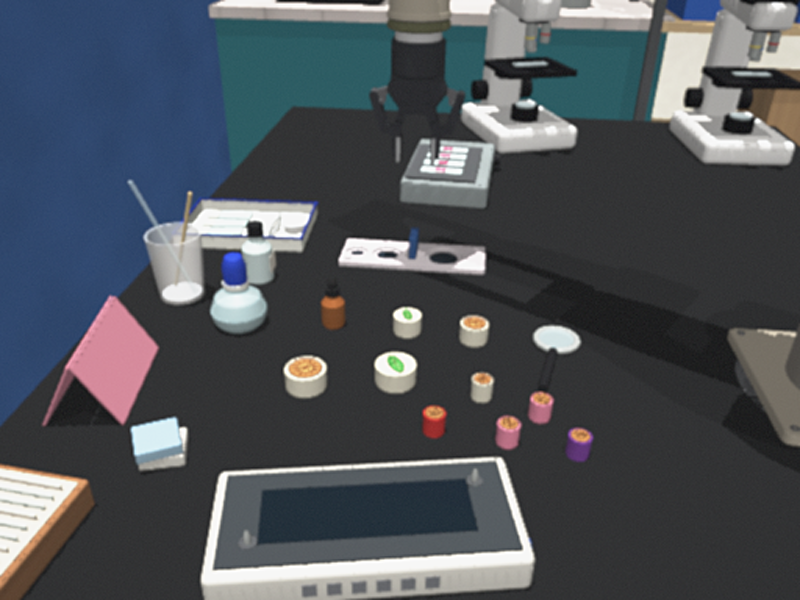

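The gripper is above the carrier rib, with its jaws along x and straddling the rib. I'll descend in stages.

```bash
python3 -m jog '[[[0,-0.003,-0.03],[0,0,0],0],[[0,-0.003,-0.06],[0,0,0],0],[[0,-0.003,-0.075],[0,0,0],0],[[0,-0.003,-0.075],[0,0,0],0],[[0,-0.003,-0.075],[0,0,0],0]]'
python3 st.py 541 -279.5 22 0
python3 - <<'E'
from h import *
im=snap('top','t2'); cv2.imwrite('pics/t2z.png',cv2.resize(im[130:290,310:470],None,fx=3.7,fy=3.7)[:,:,::-1])
im=snap('side','s2');cv2.imwrite('pics/s2z.png',cv2.resize(im[80:200,200:360],None,fx=4.5,fy=4.5)[:,:,::-1])
E
```

```text
time: 1.87
tool_pos: [540.2, -283.9, 72.9]
tcp_rot: [158.3, 89.9, 158.2]
ft_force: [0.7, 0.0, -0.1]
finger_gap: 42.7
t 1.87 pos [ 540.2 -283.9   72.9] fingers [-0.001  0.    -1.   ] jaw -0.08 gap 42.7 F [ 0.7  0.  -0.1] q [-33.  15.  92.  -0.  73. -32.]
rotvec [-0.0005 -0.0012  0.0015]
shift [ 0.0008  0.0044 -0.0509] turn deg 0.08422625344782375
```

View pics/s2z.png

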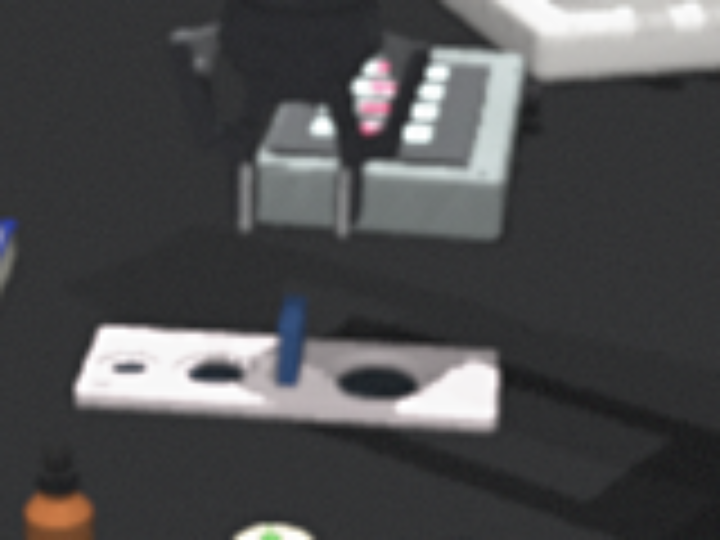

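View pics/t2z.png

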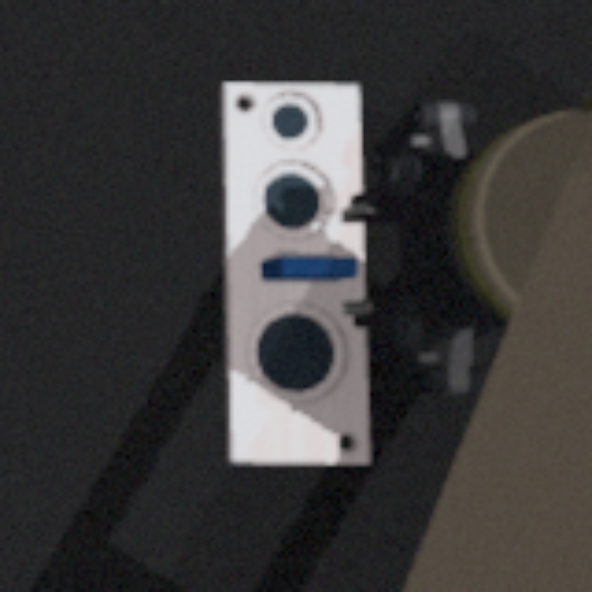

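Run:
```python
from h import *
for z in (65,75,90): print(z,back('top',[(360/3.7+310,208/3.7+130),(360/3.7+310,308/3.7+130),(345/3.7+310,258/3.7+130)],z).round(1).tolist())
print('rib',back('top',[(308/3.7+310,268/3.7+130)],44))
print(back('side',[(245/4.5+200,232/4.5+80),(343/4.5+200,235/4.5+80)],65).round(1))
```

```text
65 [[570.9, -295.3, 65.0], [516.0, -293.7, 65.0], [543.3, -286.3, 65.0]]
75 [[569.7, -291.1, 75.0], [515.6, -289.5, 75.0], [542.5, -282.2, 75.0]]
90 [[567.9, -284.8, 90.0], [514.9, -283.2, 90.0], [541.2, -276.1, 90.0]]
rib [[ 539.10961702 -273.94743517   44.        ]]
[[ 570.4 -330.6   65. ]
 [ 515.8 -334.1   65. ]]
```

Run:
```python
from h import *
for z in (65,73,94):
  P=[(540+21,-283.9,z),(540-21,-283.9,z)]
  print(z,((proj('side',P)-[200,80])*4.5).round(0).tolist(),((proj('top',P)-[310,130])*3.7).round(0).tolist())
```

```text
65 [[253.0, 266.0], [331.0, 270.0]] [[340.0, 226.0], [342.0, 302.0]]
73 [[253.0, 252.0], [331.0, 257.0]] [[346.0, 224.0], [348.0, 302.0]]
94 [[254.0, 216.0], [332.0, 220.0]] [[362.0, 220.0], [364.0, 300.0]]
```

```bash
python3 -m jog '[[[0.001,0.004,-0.015],[0,0,0],0],[[0.001,0.004,-0.03],[0,0,0],0],[[0.001,0.004,-0.035],[0,0,0],0],[[0.001,0.004,-0.035],[0,0,0],0],[[0.001,0.004,-0.035],[0,0,0],0]]'
python3 st.py 541 -279.5 22 0
python3 - <<'E'
from h import *
im=snap('top','t3'); cv2.imwrite('pics/t3z.png',cv2.resize(im[150:260,350:460],None,fx=5,fy=5)[:,:,::-1])
im=snap('side','s3');cv2.imwrite('pics/s3z.png',cv2.resize(im[80:200,200:360],None,fx=4.5,fy=4.5)[:,:,::-1])
E
```

```text
time: 2.38
tool_pos: [542.9, -279.7, 39.3]
tcp_rot: [-35.1, 89.9, -35.1]
ft_force: [-0.4, -0.4, 0.2]
finger_gap: 42.5
t 2.38 pos [ 542.9 -279.7   39.3] fingers [ 0.001 -0.001 -1.   ] jaw -0.01 gap 42.5 F [-0.4 -0.4  0.2] q [-32.  18.  93.  -0.  69. -32.]
rotvec [0.0009 0.0012 0.0001]
shift [-0.0019  0.0002 -0.0173] turn deg 0.007184336125703794
```

View pics/s3z.png

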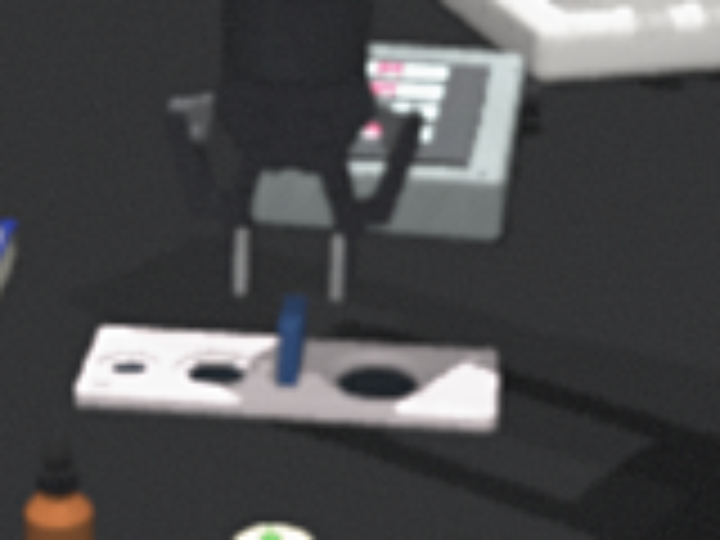

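View pics/t3z.png

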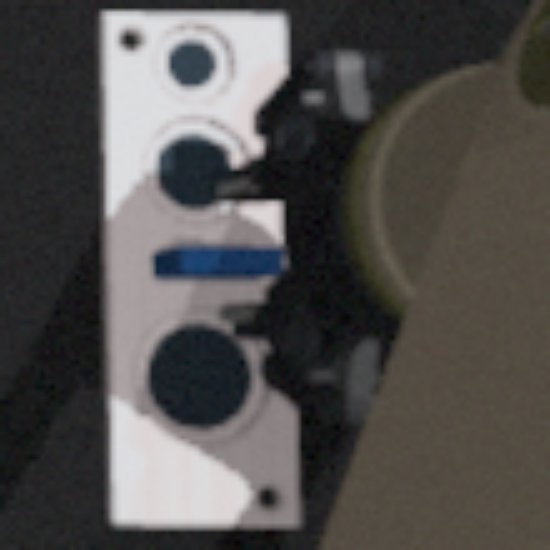

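```bash
python3 -m jog '[[[0,0,-0.006],[0,0,0],0],[[-0.001,0,-0.012],[0,0,0],0],[[-0.001,0,-0.016],[0,0,0],0],[[-0.001,0,-0.016],[0,0,0],0]]'
python3 st.py 541 -279.5 22 0
python3 - <<'E'
from h import *
im=snap('top','t4'); a=cv2.resize(im[150:260,370:460],None,fx=5,fy=5)[:,:,::-1]
im=snap('side','s4');b=cv2.resize(im[100:180,210:290],None,fx=4.4,fy=5.5)[:,:,::-1]
b=cv2.resize(im[90:190,210:280],(385,550))[:,:,::-1]
cv2.imwrite('pics/c4.png',np.hstack([a[:,:400],b]))
E
```

```text
time: 2.82
tool_pos: [540.2, -278.5, 20.3]
tcp_rot: [148.4, 89.9, 148.4]
ft_force: [-0.2, 0.1, -0.7]
finger_gap: 42.7
t 2.82 pos [ 540.2 -278.5   20.3] fingers [-0.002  0.001 -1.   ] jaw -0.01 gap 42.7 F [-0.2  0.1 -0.7] q [-32.  19.  94.  -0.  68. -32.]
rotvec [-0.0013 -0.0021  0.0001]
shift [ 0.0008 -0.001   0.0017] turn deg 0.005326976735318567
```

View pics/c4.png

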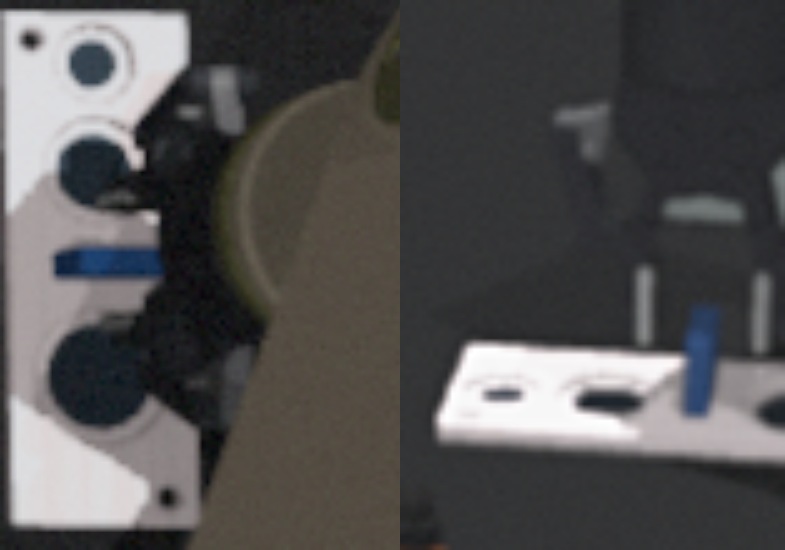

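The pads straddle the rib with their tips clear of the plate, so I'll close.

```bash
python3 -m jog '[[[0.001,-0.001,0],[0,0,0],-0.3],[[0.001,-0.001,0],[0,0,0],-0.6],[[0.001,-0.001,0],[0,0,0],-0.9],[[0.001,-0.001,0],[0,0,0],-1],[[0.001,-0.001,0],[0,0,0],-1]]' 100
python3 -m jog '[[[0,0,0],[0,0,0],-1],[[0,0,0],[0,0,0],-1],[[0,0,0],[0,0,0],-1]]'
python3 -m jog '[[[0,0,0.005],[0,0,0],-1],[[0,0,0.01],[0,0,0],-1],[[0,0,0.02],[0,0,0],-1],[[0,0,0.02],[0,0,0],-1]]'
python3 st.py
python3 - <<'E'
from h import *
im=snap('top','t5'); a=cv2.resize(im[150:260,370:460],None,fx=5,fy=5)[:,:,::-1]
im=snap('side','s5')
b=cv2.resize(im[90:190,210:320],(400,400))[:,:,::-1]; b=np.vstack([b,np.zeros((150,400,3),np.uint8)])
cv2.imwrite('pics/c5.png',np.hstack([a[:,:400],b]))
E
```

```text
time: 3.33
tool_pos: [542.7, -280.4, 22.6]
tcp_rot: [-35.8, 89.9, -35.8]
ft_force: [-1.2, -0.1, 4.6]
finger_gap: 8.1
time: 3.58
tool_pos: [542.7, -280.4, 22.6]
tcp_rot: [-34.2, 89.9, -34.2]
ft_force: [-1.6, -0.1, 4.7]
finger_gap: 8.6
time: 3.92
tool_pos: [543.2, -280.6, 44.0]
tcp_rot: [-31.0, 89.9, -31.0]
ft_force: [0.1, 0.3, -2.6]
finger_gap: 8.3
t 3.92 pos [ 543.2 -280.6   44. ] fingers [ 0.002 -0.001 -1.   ] jaw 0.0 gap 8.3 F [ 0.1  0.3 -2.6] q [-32.  17.  93.   0.  70. -32.]
```

View pics/c5.png

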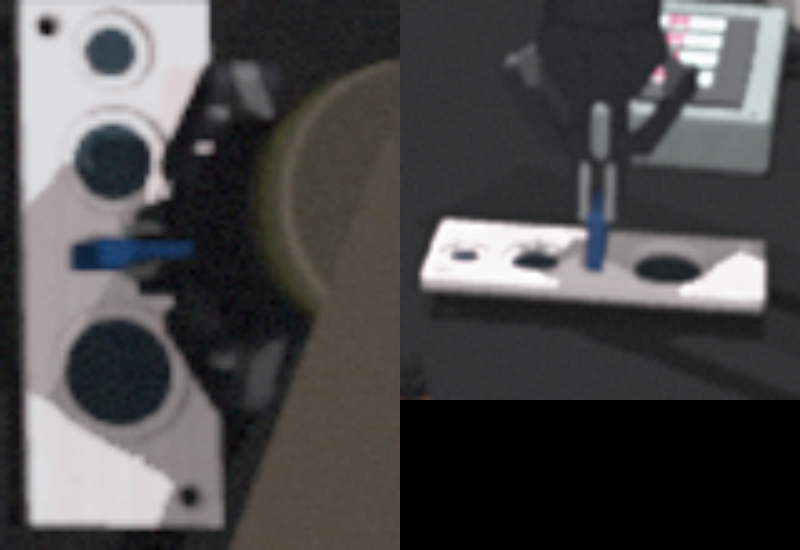

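The carrier is lifted level, with about 2.6 N of weight on the wrist. I'll raise it high and carry it over.

```bash
python3 -m jog '[[[0,0,0.025],[0,0,0],-1],[[0,0,0.05],[0,0,0],-1],[[0,0,0.08],[0,0,0],-1],[[0,0,0.11],[0,0,0],-1],[[0,0.01,0.12],[0,0,0],-1]]' 
python3 -m jog '[[[-0.002,0.02,0],[0,0,0],-1],[[-0.004,0.045,0],[0,0,0],-1],[[-0.006,0.07,0],[0,0,0],-1],[[-0.008,0.1,0],[0,0,0.03],-1],[[-0.01,0.13,0],[0,0,0.05],-1]]'
python3 -m jog '[[[0,0.03,0],[0,0,0.02],-1],[[0,0.06,0],[0,0,0.04],-1],[[0,0.09,0],[0,0,0.06],-1],[[0,0.12,0],[0,0,0.08],-1],[[0,0.15,0],[0,0,0.1],-1]]'
python3 -m jog '[[[0,0.03,0],[0,0,0.02],-1],[[0,0.06,0],[0,0,0.03],-1],[[0,0.09,0],[0,0,0.05],-1],[[0,0.12,0],[0,0,0.05],-1],[[0,0.14,0],[0,0,0.05],-1]]'
python3 st.py 528.6 294 160 11.65
```

```text
time: 4.43
tool_pos: [544.2, -272.5, 167.2]
tcp_rot: [-36.9, 89.6, -36.9]
ft_force: [1.7, 0.5, -0.6]
finger_gap: 8.7
time: 4.85
tool_pos: [531.3, -138.2, 160.3]
tcp_rot: [147.2, 89.9, 150.1]
ft_force: [0.5, -0.0, -4.0]
finger_gap: 8.5
time: 5.27
tool_pos: [531.1, 12.1, 160.5]
tcp_rot: [156.6, 89.9, 165.3]
ft_force: [0.7, 0.3, -2.4]
finger_gap: 8.5
time: 5.68
tool_pos: [530.8, 153.1, 160.4]
tcp_rot: [143.1, 89.9, 154.6]
ft_force: [0.3, -0.3, -3.5]
finger_gap: 8.4
t 5.68 pos [530.8 153.1 160.4] fingers [-0.002  0.001 -1.   ] jaw 11.55 gap 8.4 F [ 0.3 -0.3 -3.5] q [11.  2. 97.  0. 81. -1.]
rotvec [-0.0008 -0.0017  0.0018]
shift [-0.0022  0.1409 -0.0004] turn deg 0.10049210650879559
```

```bash
python3 -m jog '[[[0,0.03,0],[0,0,0],-1],[[0,0.06,-0.01],[0,0,0],-1],[[-0.001,0.09,-0.02],[0,0,0],-1],[[-0.002,0.12,-0.03],[0,0,0],-1],[[-0.002,0.14,-0.03],[0,0,0.002],-1]]'
python3 -m jog '[[[0,0,-0.01],[0,0,0],-1],[[0,0,-0.02],[0,0,0],-1],[[0,0,-0.02],[0,0,0],-1],[[0,0,-0.02],[0,0,0],-1]]'
python3 st.py 528.6 294 160 11.65
python3 - <<'E'
from h import *
im=snap('top','t6'); cv2.imwrite('pics/t6z.png',cv2.resize(im[125:285,60:200],None,fx=3.7,fy=3.7,interpolation=2)[:,:,::-1])
im=snap('side','s6'); cv2.imwrite('pics/s6z.png',cv2.resize(im[230:384,120:350],None,fx=3.4,fy=3.4,interpolation=2)[:,:,::-1])
E
```

```text
time: 6.1
tool_pos: [527.0, 292.3, 127.7]
tcp_rot: [-179.6, 89.7, -168.0]
ft_force: [-1.1, 0.7, -4.0]
finger_gap: 8.3
time: 6.43
tool_pos: [529.0, 288.6, 110.0]
tcp_rot: [-163.4, 89.8, -151.9]
ft_force: [0.1, -0.7, -3.1]
finger_gap: 8.8
t 6.43 pos [529.  288.6 110. ] fingers [-0.003 -0.002 -1.   ] jaw 11.54 gap 8.8 F [ 0.1 -0.7 -3.1] q [24. 12. 91. -0. 77. 12.]
rotvec [ 0.0016 -0.0031  0.002 ]
shift [-0.0004  0.0054  0.05  ] turn deg 0.11402223863427707
```

View pics/t6z.png

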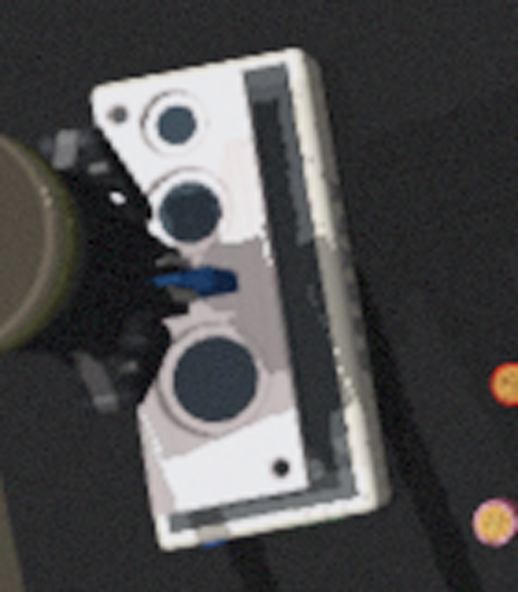

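View pics/s6z.png

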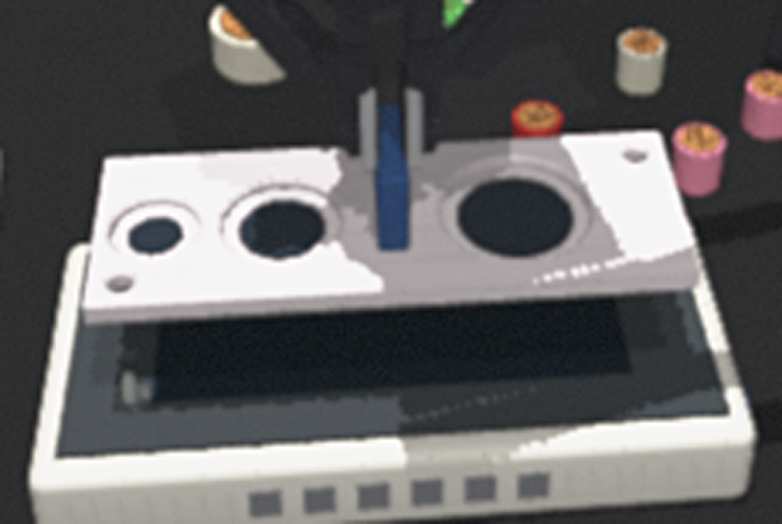

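```bash
cat > fit2.py <<'E'
from fit import *
def fith(model,obs,x0):
    def f(x):
        c,s=np.cos(x[2]),np.sin(x[2]); W=model@np.array([[c,-s,0],[s,c,0],[0,0,1]]).T+[x[0],x[1],x[3]]
        return np.concatenate([(proj(n,W[i])-p).ravel() for n,i,p in obs])
    q=least_squares(f,x0,x_scale=[10,10,.1,10],loss='soft_l1'); return q.x,f(q.x).reshape(-1,2)
C=np.array([[112,40,8],[112,-40,8],[-112,-40,8],[-112,40,8],[100,28,8],[-100,-28,8],[-48,0,3],[42,0,3],[90,0,3]],float)
E
python3 - <<'E'
from fit2 import *
tp=cr([(94,88),(245,67),(305,487),(118,114),(281,467),(214,378),(190,211),(177,125)],3.7,60,125);ti=[0,1,2,4,5,6,7,8]
sp=cr([(87,308),(105,157),(658,132),(697,283),(120,284),(635,155)],3.4,120,230)
for nm,o in dict(top=[('top',ti,tp)],side=[('side',range(6),sp)],both=[('top',ti,tp),('side',range(6),sp)]).items():
    o=[(a,list(b),c) for a,b,c in o]
    x,res=fith(C,o,[530,290,.2,87]);print(nm,x[:2].round(1),np.degrees(x[2]).round(2),x[3].round(1),res.round(1).tolist())
for nm,o in dict(top=[('top',ti,tp)],side=[('side',list(range(6)),sp)]).items():
    D=C+[0,0,87.4]; x,res=fit(D,o,[530,290,.2]);print('h fixed',nm,x[:2].round(1),np.degrees(x[2]).round(2))
E
```

```text
top [529.  288.1] 11.0 89.2 [[-0.1, 1.6], [-0.6, 0.1], [0.2, -0.0], [0.3, -0.6], [-0.5, 0.3], [0.2, 0.1], [0.2, -0.2], [0.2, -0.7]]
side [528.3 289.5] 11.25 86.5 [[-1.2, -0.1], [0.6, 1.0], [-0.2, 1.1], [0.9, -2.2], [0.1, -0.7], [-0.3, 0.3]]
both [528.7 289.3] 11.11 86.3 [[-0.1, 2.1], [-0.7, 0.5], [0.1, -0.1], [0.3, -0.1], [-0.5, 0.3], [0.2, 0.2], [0.1, 0.2], [0.2, -0.2], [-1.6, -0.3], [0.5, 0.8], [-0.4, 1.2], [0.5, -2.0], [-0.2, -0.9], [-0.5, 0.4]]
h fixed top [529.1 288.8] 11.01
h fixed side [528.2 290.3] 11.28
```

```bash
python3 -m jog '[[[0,0.002,-0.01],[0,0,0.008],-1],[[0,0.0045,-0.018],[0,0,0.008],-1],[[0,0.0045,-0.024],[0,0,0.008],-1],[[0,0.0045,-0.024],[0,0,0.008],-1],[[0,0.0045,-0.024],[0,0,0.008],-1]]'
python3 st.py
python3 - <<'E'
from h import *
im=snap('top','t7'); cv2.imwrite('pics/t7z.png',cv2.resize(im[125:285,60:200],None,fx=3.7,fy=3.7,interpolation=2)[:,:,::-1])
im=snap('side','s7'); cv2.imwrite('pics/s7z.png',cv2.resize(im[230:384,120:350],None,fx=3.4,fy=3.4,interpolation=2)[:,:,::-1])
E
```

```text
time: 6.95
tool_pos: [529.6, 294.0, 86.8]
tcp_rot: [-167.3, 89.9, -155.3]
ft_force: [-0.0, -0.0, -3.1]
finger_gap: 8.2
t 6.95 pos [529.6 294.   86.8] fingers [-0.002 -0.001 -1.   ] jaw 12.03 gap 8.2 F [-0.  -0.  -3.1] q [24. 14. 92. -0. 74. 12.]
```

View pics/t7z.png

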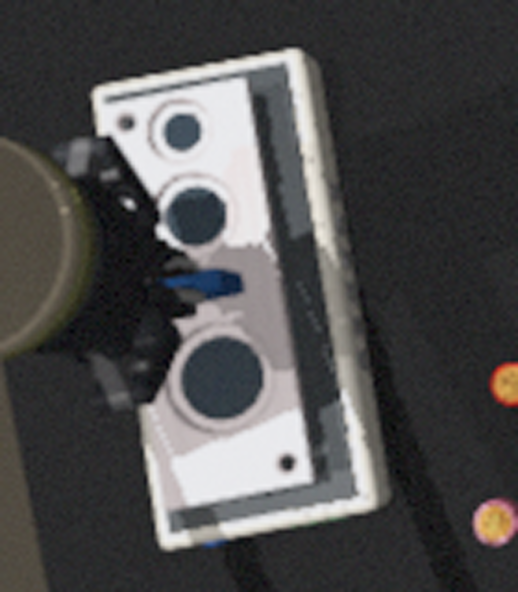

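View pics/s7z.png

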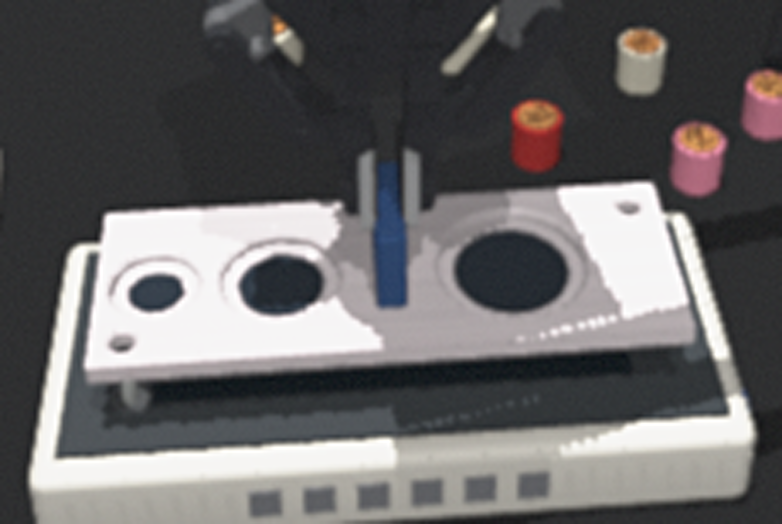

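Run:
```python
from fit2 import *
tp=cr([(247,80),(314,485),(126,121),(287,462),(221,377),(196,216),(183,132)],3.7,60,125);ti=[1,2,4,5,6,7,8]
sp=cr([(86,371),(105,212),(654,183),(695,337),(121,343),(628,207)],3.4,120,230)
for nm,o in dict(top=[('top',ti,tp)],side=[('side',range(6),sp)]).items():
    o=[(a,list(b),c) for a,b,c in o]
    x,res=fith(C,o,[530,290,.2,64]);print(nm,x[:2].round(1),np.degrees(x[2]).round(2),x[3].round(1),res.round(1).tolist())
    D=C+[0,0,64.]; x,res=fit(D,o,[530,290,.2]);print('h fixed',nm,x[:2].round(1),np.degrees(x[2]).round(2))
```

```text
top [528.8 293.5] 11.82 65.3 [[-0.4, -0.7], [-0.5, -0.8], [0.1, 0.3], [-0.2, 0.6], [0.5, 0.4], [0.3, 0.1], [0.1, -0.1]]
h fixed top [528.9 294. ] 11.82
side [528.  297.4] 11.83 65.0 [[-0.6, -0.4], [0.3, 1.2], [-0.4, 1.0], [0.4, -1.7], [-0.1, -0.3], [0.5, 0.2]]
h fixed side [528.2 296.5] 11.81
```

```bash
python3 -m jog '[[[0.0005,-0.001,-0.004],[0,0,-0.003],-1],[[0.0005,-0.001,-0.008],[0,0,-0.003],-1],[[0.0005,-0.001,-0.012],[0,0,-0.003],-1],[[0.0005,-0.001,-0.014],[0,0,-0.003],-1],[[0.0005,-0.001,-0.014],[0,0,-0.003],-1]]'
python3 st.py
python3 - <<'E'
from h import *
im=snap('top','t8'); cv2.imwrite('pics/t8z.png',cv2.resize(im[125:285,60:200],None,fx=3.7,fy=3.7,interpolation=2)[:,:,::-1])
im=snap('side','s8'); cv2.imwrite('pics/s8z.png',cv2.resize(im[230:384,120:350],None,fx=3.4,fy=3.4,interpolation=2)[:,:,::-1])
E
```

```text
time: 7.47
tool_pos: [530.1, 293.1, 72.8]
tcp_rot: [-167.3, 89.9, -155.4]
ft_force: [0.0, -0.9, -3.4]
finger_gap: 8.2
t 7.47 pos [530.1 293.1  72.8] fingers [-0.001 -0.001 -1.   ] jaw 11.86 gap 8.2 F [ 0.  -0.9 -3.4] q [24. 15. 93. -0. 73. 12.]
```

View pics/t8z.png

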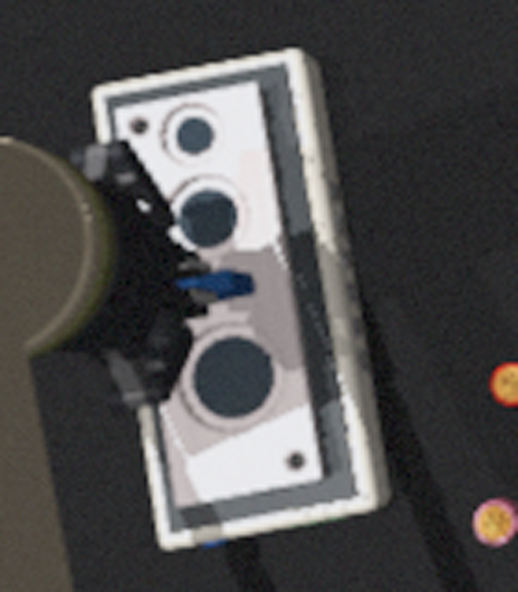

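View pics/s8z.png

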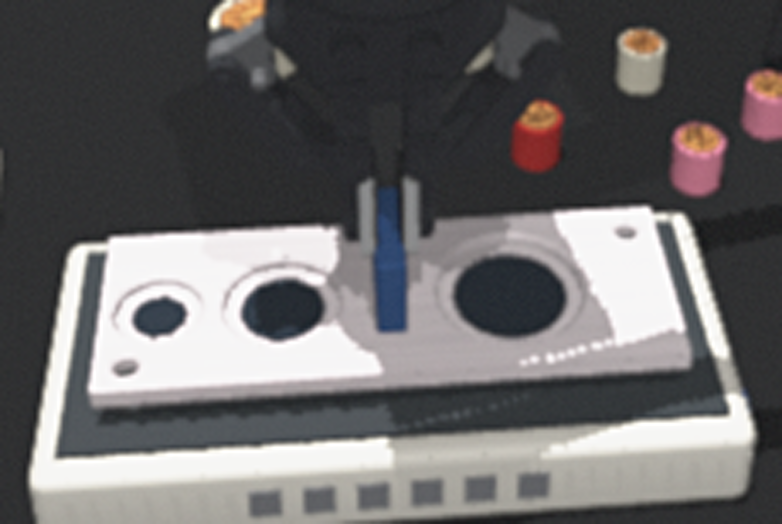

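The force hasn't changed and the holes line up over the dowels, so I'll keep lowering.

```bash
python3 -m jog '[[[0,0,-0.002],[0,0,0],-1],[[0,0,-0.004],[0,0,0],-1],[[0,0,-0.006],[0,0,0],-1],[[0,0,-0.006],[0,0,0],-1]]'
python3 -m jog '[[[0,0,-0.001],[0,0,0],-1],[[0,0,-0.002],[0,0,0],-1],[[0,0,-0.003],[0,0,0],-1],[[0,0,-0.004],[0,0,0],-1],[[0,0,-0.004],[0,0,0],-1]]'
python3 st.py
python3 - <<'E'
from h import *
im=snap('top','t9'); cv2.imwrite('pics/t9z.png',cv2.resize(im[125:285,60:200],None,fx=3.7,fy=3.7,interpolation=2)[:,:,::-1])
im=snap('side','s9'); cv2.imwrite('pics/s9z.png',cv2.resize(im[230:384,120:350],None,fx=3.4,fy=3.4,interpolation=2)[:,:,::-1])
E
```

```text
time: 7.9
tool_pos: [530.4, 293.3, 67.3]
tcp_rot: [-169.0, 90.0, -157.1]
ft_force: [-0.2, -0.2, -2.7]
finger_gap: 8.6
time: 8.32
tool_pos: [530.6, 293.3, 63.6]
tcp_rot: [-167.6, 90.0, -155.7]
ft_force: [-0.0, 0.6, -3.7]
finger_gap: 8.2
t 8.32 pos [530.6 293.3  63.6] fingers [-0. -0. -1.] jaw 11.86 gap 8.2 F [-0.   0.6 -3.7] q [24. 15. 93. -0. 72. 12.]
```

View pics/s9z.png

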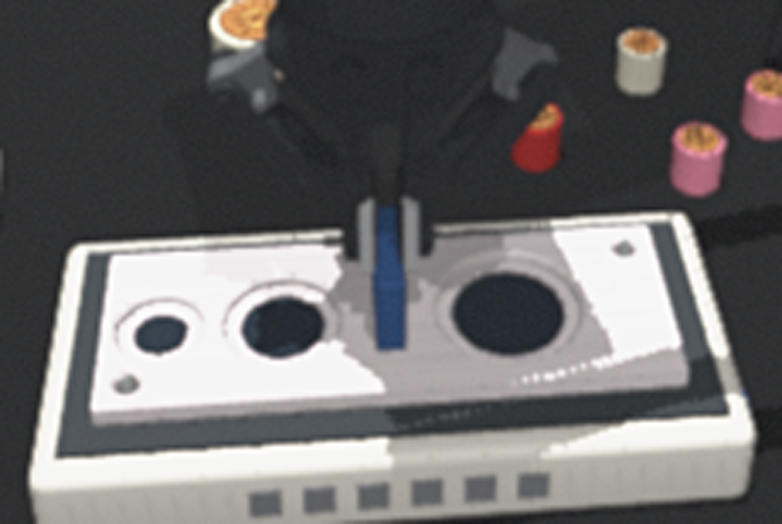

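View pics/t9z.png

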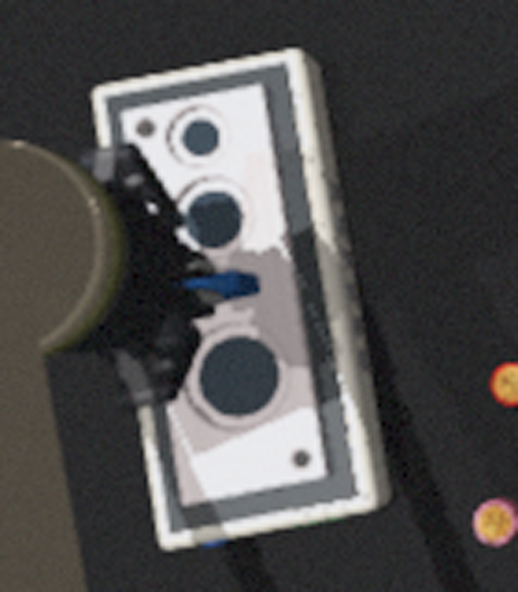

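```bash
python3 -m jog '[[[0,0,-0.0005],[0,0,0],-1],[[0,0,-0.001],[0,0,0],-1],[[0,0,-0.001],[0,0,0],-1]]'
python3 -m jog '[[[0,0,-0.0005],[0,0,0],-1],[[0,0,-0.001],[0,0,0],-1],[[0,0,-0.001],[0,0,0],-1]]'
python3 -m jog '[[[0,0,-0.0005],[0,0,0],-1],[[0,0,-0.001],[0,0,0],-1],[[0,0,-0.001],[0,0,0],-1]]'
```

```text
time: 8.67
tool_pos: [530.8, 293.4, 62.8]
tcp_rot: [-108.9, 90.0, -97.1]
ft_force: [0.5, -0.6, -2.8]
finger_gap: 8.1
time: 8.92
tool_pos: [530.9, 293.4, 62.6]
tcp_rot: [3.2, 90.0, 15.0]
ft_force: [-3.7, -3.2, 5.0]
finger_gap: 8.3
time: 9.17
tool_pos: [530.9, 293.5, 62.6]
tcp_rot: [-1.0, 90.0, 10.9]
ft_force: [-7.5, -3.8, 12.4]
finger_gap: 8.3
```

Contact came at 62.6, exactly the height at which it was gripped plus 40, so the plate is seated. Now I'll release and go up.

```bash
python3 -m jog '[[[0,0,0.001],[0,0,0],-0.6],[[0,0,0.001],[0,0,0],-0.3],[[0,0,0.001],[0,0,0],-0.2],[[0,0,0.001],[0,0,0],-0.2],[[0,0,0.001],[0,0,0],-0.2]]'
python3 -m jog '[[[0,0,0.02],[0,0,0],-0.2],[[0,0,0.05],[0,0,0],-0.2],[[0,0,0.09],[0,0,0],-0.2],[[0,-0.03,0.12],[0,0,0],-0.2],[[0,-0.06,0.13],[0,0,0],-0.2]]'
python3 -m jog '[[[-0.02,-0.035,0],[0,0,0],-0.1],[[-0.04,-0.07,0],[0,0,0],-0.1],[[-0.06,-0.1,0],[0,0,0],-0.1],[[-0.07,-0.12,0],[0,0,0],-0.1],[[-0.07,-0.12,0],[0,0,0],-0.1]]'
python3 st.py 430 67 100 11.65
python3 - <<'E'
from h import *
im=snap('top','t10'); im=snap('side','s10'); cv2.imwrite('pics/s10z.png',cv2.resize(im[230:384,120:350],None,fx=3.4,fy=3.4,interpolation=2)[:,:,::-1])
E
```

```text
time: 9.58
tool_pos: [530.9, 293.4, 61.8]
tcp_rot: [-2.6, 90.0, 9.3]
ft_force: [1.6, -0.0, 0.7]
finger_gap: 34.1
time: 10.0
tool_pos: [533.1, 234.9, 198.0]
tcp_rot: [8.3, 89.5, 20.4]
ft_force: [0.5, -0.1, 0.7]
finger_gap: 34.1
time: 10.42
tool_pos: [459.3, 110.3, 191.8]
tcp_rot: [-111.9, 89.9, -100.2]
ft_force: [-0.5, 0.6, -0.7]
finger_gap: 38.1
t 10.42 pos [459.3 110.3 191.8] fingers [-0.    -0.001 -1.   ] jaw 11.71 gap 38.1 F [-0.5  0.6 -0.7] q [  7. -12. 107.  -0.  85.  -4.]
rotvec [ 0.0013 -0.0002 -0.0011]
shift [-0.0293 -0.0433 -0.0918] turn deg -0.06366409461365663
```

View pics/s10z.png

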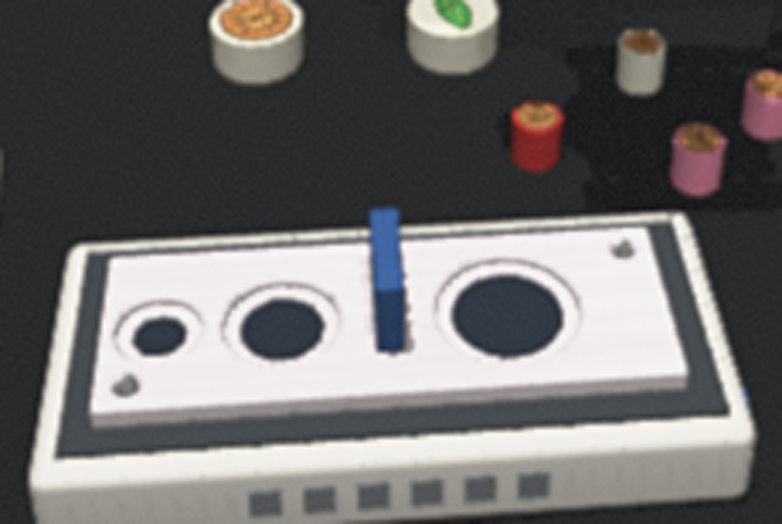

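View pics/t10.png

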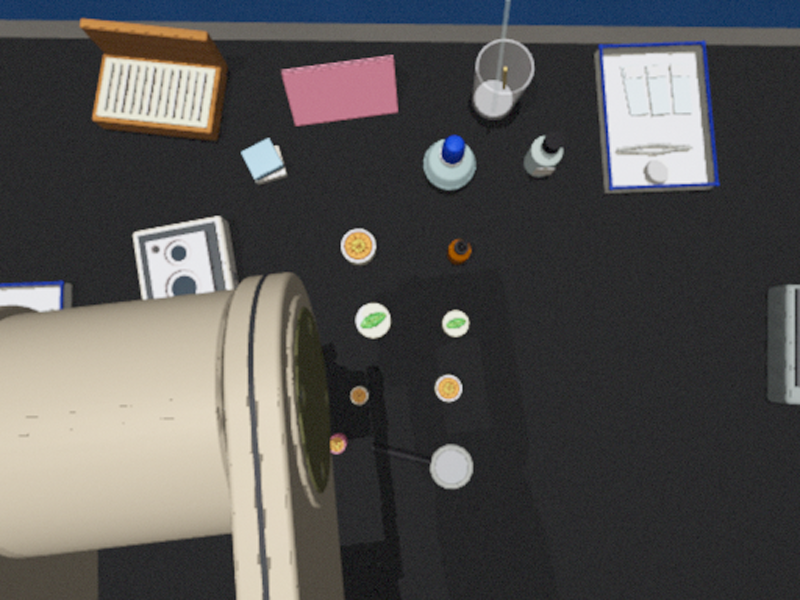

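The side view shows the plate flat on the imager, with both dowel tips coming through their holes at (125,383) and (623,248). Next is the small puck.

```bash
python3 -m jog '[[[-0.015,-0.022,-0.03],[0,0,0],-0.1],[[-0.029,-0.043,-0.06],[0,0,0],-0.1],[[-0.029,-0.043,-0.09],[0,0,0],-0.1],[[-0.029,-0.043,-0.12],[0,0,0],-0.1],[[-0.029,-0.043,-0.13],[0,0,0],-0.1]]'
python3 -m jog '[[[0,0,0],[0,0,0],-0.1],[[0,0,0],[0,0,0],-0.1]]'
python3 st.py 430 67 18 11.65
python3 - <<'E'
from h import *
im=snap('side','s11'); cv2.imwrite('pics/s11z.png',cv2.resize(im[160:310,220:400],None,fx=4,fy=4,interpolation=2)[:,:,::-1])
E
```

```text
time: 10.93
tool_pos: [429.0, 70.8, 57.5]
tcp_rot: [167.8, 89.7, 179.6]
ft_force: [-1.4, -0.1, -0.4]
finger_gap: 38.3
time: 11.1
tool_pos: [432.2, 71.0, 62.4]
tcp_rot: [157.5, 90.0, 169.5]
ft_force: [0.7, -0.9, 0.7]
finger_gap: 38.5
t 11.1 pos [432.2  71.   62.4] fingers [-0.001  0.    -1.   ] jaw 11.91 gap 38.5 F [ 0.7 -0.9  0.7] q [  3. -10. 120.   0.  71.  -9.]
rotvec [-0.0001 -0.0006 -0.0046]
shift [-0.0022 -0.004  -0.0444] turn deg -0.2648039952853196
```

View pics/s11z.png

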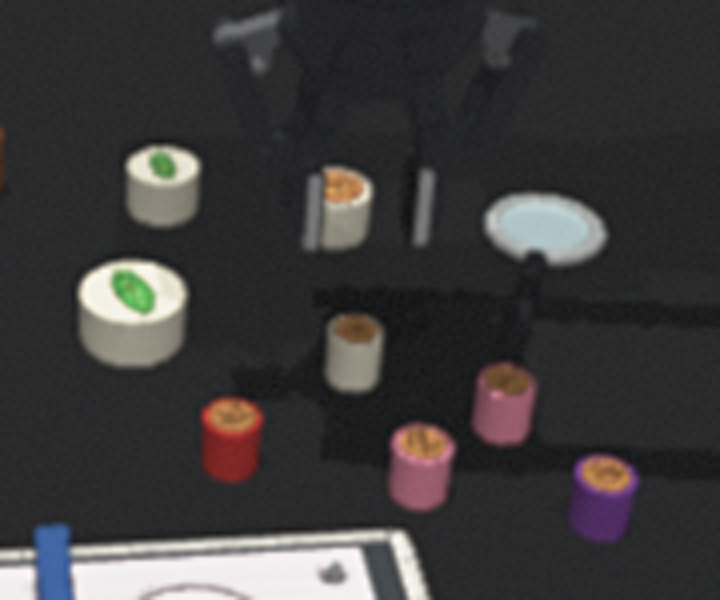

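Run:
```python
from h import *
P=[(432.2,71,62),(432.2,71,70),(432.2,71,25),(430,67,25),(428,68,25)]
print(((proj('side',P)-[220,160])*4).round(0).tolist())
```

```text
[[352.0, 263.0], [354.0, 248.0], [346.0, 332.0], [351.0, 327.0], [356.0, 329.0]]
```

```bash
python3 - <<'E'
from h import *
im=snap('top','t12'); cv2.imwrite('pics/t12z.png',cv2.resize(im[170:330,160:320],None,fx=3.7,fy=3.7,interpolation=2)[:,:,::-1])
E
python3 st.py
```

```text
t 11.2 pos [433.7  70.9  64. ] fingers [ 0.003  0.    -1.   ] jaw 11.91 gap 38.5 F [ 1.1 -0.6  0.3] q [  3. -11. 120.   0.  71.  -9.]
```

View pics/t12z.png

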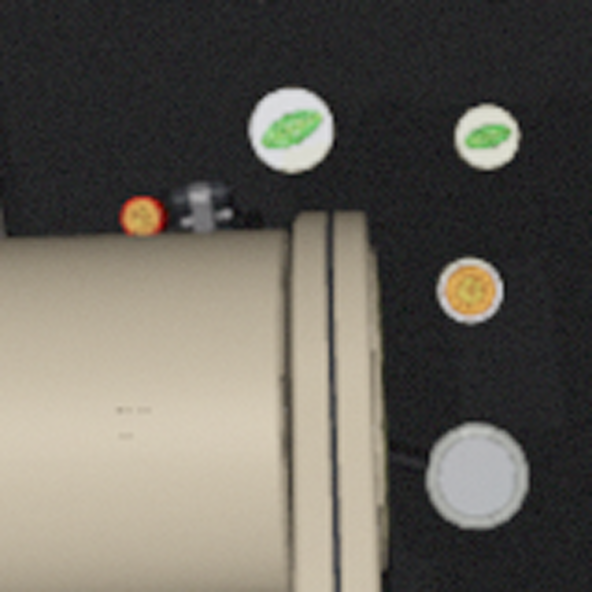

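```bash
python3 -m jog '[[[0,-0.003,-0.01],[0,0,0],-0.1],[[0,-0.004,-0.02],[0,0,0],-0.1],[[0,-0.004,-0.02],[0,0,0],-0.1],[[0,-0.004,-0.02],[0,0,0],-0.1],[[0,-0.004,-0.02],[0,0,0],-0.1]]'
python3 -m jog '[[[0,0,0],[0,0,0],-0.1],[[0,0,0],[0,0,0],-0.1],[[0,0,0],[0,0,0],-0.1],[[0,0,0],[0,0,0],-0.1],[[0,0,0],[0,0,0],-0.1]]'
python3 st.py 430 67 16 11.65
python3 - <<'E'
from h import *
im=snap('side','s13'); cv2.imwrite('pics/s13z.png',cv2.resize(im[190:290,250:390],None,fx=5.5,fy=5.5,interpolation=2)[:,:,::-1])
print(((proj('side',[(430,67,25),(430,67,40)])-[250,190])*5.5).round(0).tolist())
E
```

```text
time: 11.62
tool_pos: [431.6, 66.3, 41.8]
tcp_rot: [166.1, 90.0, 177.9]
ft_force: [-0.2, -0.3, -0.4]
finger_gap: 38.1
time: 12.03
tool_pos: [431.9, 66.4, 42.0]
tcp_rot: [-16.9, 90.0, -5.1]
ft_force: [-0.5, -0.5, 0.7]
finger_gap: 38.1
t 12.03 pos [431.9  66.4  42. ] fingers [ 0. -0. -1.] jaw 11.86 gap 38.1 F [-0.5 -0.5  0.7] q [  2.  -9. 121.  -0.  68. -10.]
rotvec [ 0.      0.0002 -0.0038]
shift [-0.0019  0.0006 -0.026 ] turn deg -0.21485982272631077
[[318.0, 285.0], [321.0, 247.0]]
```

View pics/s13z.png

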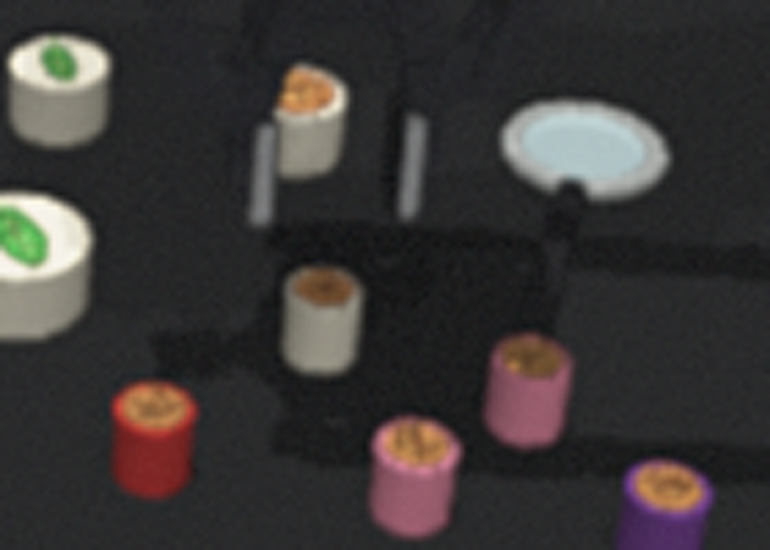

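```bash
python3 -m jog '[[[0.001,0.001,-0.008],[0,0,0],-0.1],[[0.001,0.001,-0.016],[0,0,0],-0.1],[[0.001,0.001,-0.026],[0,0,0],-0.1],[[0.001,0.001,-0.026],[0,0,0],-0.1],[[0.001,0.001,-0.026],[0,0,0],-0.1]]'
python3 st.py 430 67 16 11.65
python3 - <<'E'
from h import *
im=snap('side','s14'); cv2.imwrite('pics/s14z.png',cv2.resize(im[190:290,250:390],None,fx=5.5,fy=5.5,interpolation=2)[:,:,::-1])
E
```

```text
time: 12.5
tool_pos: [431.4, 67.4, 14.4]
tcp_rot: [169.8, 89.8, -178.3]
ft_force: [-0.1, 0.3, 0.4]
finger_gap: 38.3
t 12.5 pos [431.4  67.4  14.4] fingers [-0.003 -0.    -1.   ] jaw 11.86 gap 38.3 F [-0.1  0.3  0.4] q [  2.  -6. 121.   0.  65. -10.]
rotvec [ 0.0001 -0.003  -0.0037]
shift [-0.0014 -0.0004  0.0016] turn deg -0.20954695235262477
```

View pics/s14z.png

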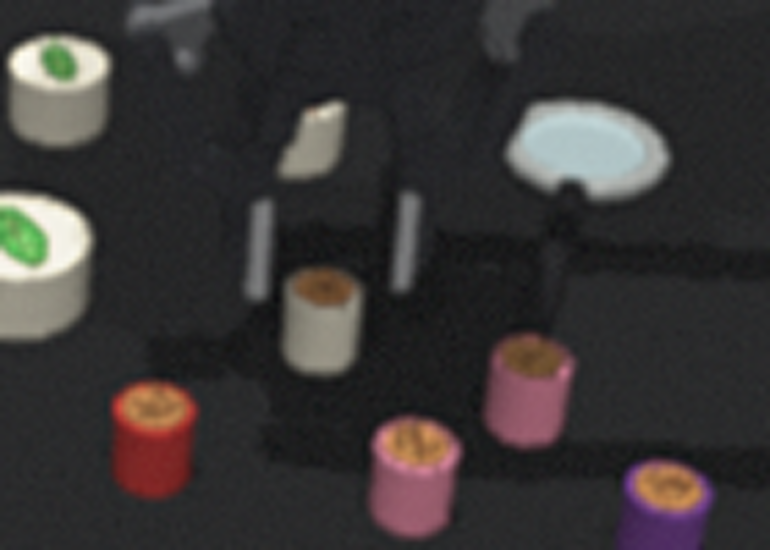

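Run:
```python
from h import *
for z in (30,35,40,45,50,55): print(z,((proj('top',[(563,-268.7,z),(563,-290.7,z)])-[350,150])*5).round(0).tolist(), ((proj('side',[(563,-268.7,z)])-[200,80])*4.5).round(0).tolist())
```

```text
30 [[190.0, 208.0], [242.0, 209.0]] [[245.0, 337.0]]
35 [[194.0, 207.0], [246.0, 208.0]] [[245.0, 328.0]]
40 [[199.0, 206.0], [251.0, 206.0]] [[245.0, 320.0]]
45 [[203.0, 205.0], [256.0, 205.0]] [[246.0, 311.0]]
50 [[208.0, 203.0], [261.0, 204.0]] [[246.0, 303.0]]
55 [[212.0, 202.0], [266.0, 203.0]] [[246.0, 294.0]]
```

```bash
python3 -m jog '[[[0,0,-0.004],[0,0,0],-0.1],[[0,0,-0.007],[0,0,0],-0.1],[[0,0,-0.007],[0,0,0],-0.3],[[0,0,-0.007],[0,0,0],-0.4],[[0,0,-0.007],[0,0,0],-0.5]]' 30
python3 -m jog '[[[0,0,0],[0,0,0],-0.7],[[0,0,0],[0,0,0],-0.8],[[0,0,0],[0,0,0],-0.8]]'
python3 st.py
python3 - <<'E'
from h import *
im=snap('side','s15'); cv2.imwrite('pics/s15z.png',cv2.resize(im[190:290,250:390],None,fx=5.5,fy=5.5,interpolation=2)[:,:,::-1])
E
```

```text
time: 12.97
tool_pos: [432.8, 67.4, 9.0]
tcp_rot: [-79.1, 90.0, -67.3]
ft_force: [0.0, -0.3, -0.6]
finger_gap: 21.7
time: 13.22
tool_pos: [433.0, 67.4, 9.1]
tcp_rot: [-10.6, 90.0, 1.3]
ft_force: [-0.0, -0.6, 0.4]
finger_gap: 20.9
t 13.22 pos [433.   67.4   9.1] fingers [ 0.  0. -1.] jaw 11.86 gap 20.9 F [-0.  -0.6  0.4] q [  2.  -5. 122.  -0.  64. -10.]
```

View pics/s15z.png

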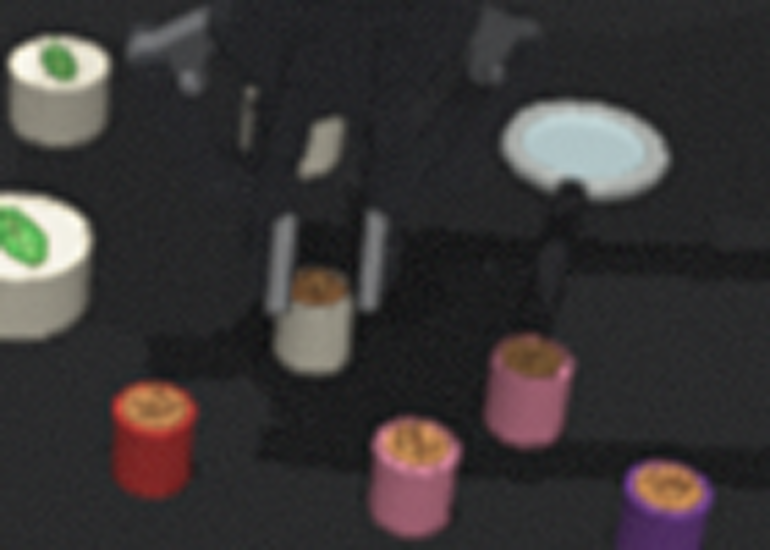

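The pads only hold about the top 3 mm. I'll open a little, go lower, and watch the force.

```bash
python3 -m jog '[[[0.001,0,0],[0,0,0],-0.4],[[0.001,0,0],[0,0,0],-0.2],[[0.001,0,-0.004],[0,0,0],-0.2],[[0.001,0,-0.008],[0,0,0],-0.2],[[0.001,0,-0.008],[0,0,0],-0.2]]' 30
python3 st.py
python3 - <<'E'
from h import *
im=snap('side','s16'); cv2.imwrite('pics/s16z.png',cv2.resize(im[190:290,250:390],None,fx=5.5,fy=5.5,interpolation=2)[:,:,::-1])
E
```

```text
time: 13.68
tool_pos: [432.9, 67.4, -0.2]
tcp_rot: [171.1, 89.9, -177.0]
ft_force: [0.4, -0.7, 0.1]
finger_gap: 34.0
t 13.68 pos [ 4.329e+02  6.740e+01 -2.000e-01] fingers [-0.002 -0.    -1.   ] jaw 11.86 gap 34.0 F [ 0.4 -0.7  0.1] q [  2.  -4. 122.  -0.  63. -10.]
```

View pics/s16z.png

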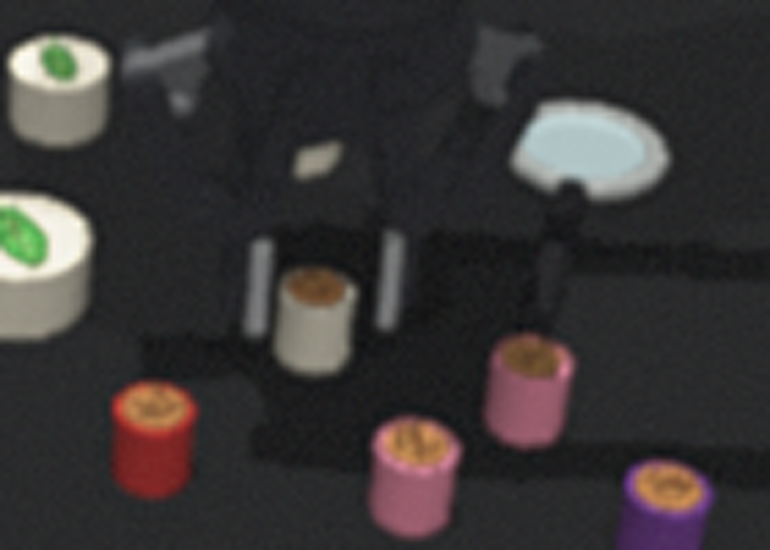

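```bash
python3 -m jog '[[[0,0,0],[0,0,0],-0.4],[[0,0,0],[0,0,0],-0.6],[[0,0,0],[0,0,0],-0.8],[[0,0,0],[0,0,0],-0.8],[[0,0,0],[0,0,0],-0.8]]' 40
python3 -m jog '[[[0,0,0.005],[0,0,0],-0.8],[[0,0,0.015],[0,0,0],-0.8],[[0,0,0.03],[0,0,0],-0.8],[[0,0,0.03],[0,0,0],-0.8],[[0,0,0.03],[0,0,0],-0.8]]'
python3 st.py
python3 - <<'E'
from h import *
im=snap('side','s17'); cv2.imwrite('pics/s17z.png',cv2.resize(im[190:290,250:390],None,fx=5.5,fy=5.5,interpolation=2)[:,:,::-1])
E
```

```text
time: 14.15
tool_pos: [433.8, 67.4, 1.0]
tcp_rot: [-8.7, 90.0, 3.2]
ft_force: [0.0, -0.0, 0.6]
finger_gap: 21.5
time: 14.57
tool_pos: [435.2, 67.5, 32.4]
tcp_rot: [-9.7, 89.8, 2.2]
ft_force: [-0.2, -0.0, -1.2]
finger_gap: 21.7
t 14.57 pos [435.2  67.5  32.4] fingers [ 0.003  0.    -1.   ] jaw 11.86 gap 21.7 F [-0.2 -0.  -1.2] q [  2.  -8. 121.   0.  67. -10.]
```

View pics/s17z.png

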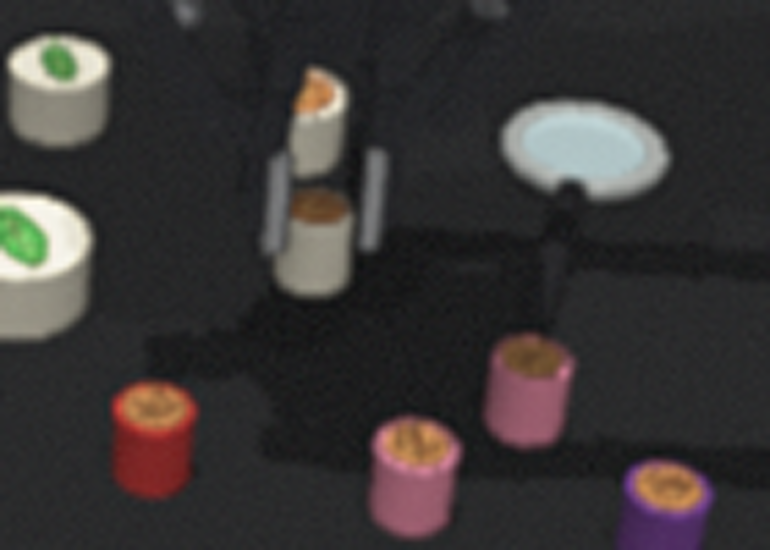

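```bash
python3 -m jog '[[[0,0,0.03],[0,0,0],-0.8],[[0.01,0.01,0.06],[0,0,0],-0.8],[[0.03,0.035,0.09],[0,0,0],-0.8],[[0.05,0.065,0.1],[0,0,0],-0.8],[[0.07,0.095,0.1],[0,0,0],-0.8]]'
python3 -m jog '[[[0.02,0.03,0],[0,0,0],-0.8],[[0.04,0.06,0],[0,0,0],-0.8],[[0.06,0.09,0],[0,0,0],-0.8],[[0.08,0.12,0],[0,0,0],-0.8],[[0.1,0.14,0],[0,0,0],-0.8]]'
python3 -m jog '[[[0.01,0.007,0],[0,0,0],-0.8],[[0.013,0.01,0],[0,0,0],-0.8],[[0.013,0.01,0],[0,0,0],-0.8],[[0.013,0.01,0],[0,0,0],-0.8],[[0.013,0.01,0],[0,0,0],-0.8]]'
python3 st.py 618.5 312 85 11.65
```

```text
time: 15.03
tool_pos: [507.0, 163.9, 134.7]
tcp_rot: [0.1, 89.6, 11.8]
ft_force: [0.7, -0.8, 0.3]
finger_gap: 22.0
time: 15.45
tool_pos: [603.6, 305.2, 129.3]
tcp_rot: [163.6, 89.9, 175.6]
ft_force: [0.5, 0.7, 0.5]
finger_gap: 21.9
time: 15.87
tool_pos: [616.1, 311.5, 130.5]
tcp_rot: [-164.9, 89.9, -153.1]
ft_force: [0.4, -0.3, -0.0]
finger_gap: 21.7
t 15.87 pos [616.1 311.5 130.5] fingers [-0.001 -0.001 -1.   ] jaw 11.82 gap 21.7 F [ 0.4 -0.3 -0. ] q [23. 24. 75. -0. 81. 11.]
rotvec [ 0.0005 -0.001  -0.003 ]
shift [ 0.0024  0.0005 -0.0455] turn deg -0.17378845870123882
```

```bash
python3 -m jog '[[[0.0025,0.0005,-0.015],[0,0,-0.003],-0.8],[[0.0025,0.0005,-0.03],[0,0,-0.003],-0.8],[[0.0025,0.0005,-0.055],[0,0,-0.003],-0.8],[[0.0025,0.0005,-0.065],[0,0,-0.003],-0.8],[[0.0025,0.0005,-0.065],[0,0,-0.003],-0.8]]'
python3 -m jog '[[[0,0,0],[0,0,0],-0.8],[[0,0,0],[0,0,0],-0.8],[[0,0,0],[0,0,0],-0.8]]'
python3 st.py 618.5 312 44 11.65
cat > two.py <<'E'
from h import *
import sys
t=sys.argv[1]
im=snap('top','t'+t); a=cv2.resize(im[125:285,75:180],None,fx=3.7,fy=3.7,interpolation=2)
im=snap('side','s'+t); b=cv2.resize(im[240:370,130:265],None,fx=3,fy=3,interpolation=2); b=cv2.resize(im[235:365,130:265],(400,385),interpolation=2)
c=np.zeros((592,a.shape[1]+400,3),np.uint8); c[:,:a.shape[1]]=a; c[:385,a.shape[1]:]=b
cv2.imwrite('pics/c'+t+'.png',c[:,:,::-1])
E
python3 two.py 18
```

```text
time: 16.28
tool_pos: [615.7, 311.1, 60.0]
tcp_rot: [-169.2, 89.5, -157.5]
ft_force: [-0.9, -0.7, -1.5]
finger_gap: 21.8
time: 16.53
tool_pos: [620.3, 313.3, 67.7]
tcp_rot: [12.1, 89.9, 23.8]
ft_force: [0.4, 0.2, 1.4]
finger_gap: 21.9
t 16.53 pos [620.3 313.3  67.7] fingers [ 0.002  0.001 -1.   ] jaw 11.68 gap 21.9 F [0.4 0.2 1.4] q [23. 28. 77.  0. 75. 11.]
rotvec [-0.0011  0.0024 -0.0006]
shift [-0.0018 -0.0013 -0.0237] turn deg -0.034306922318407373
```

View pics/c18.png

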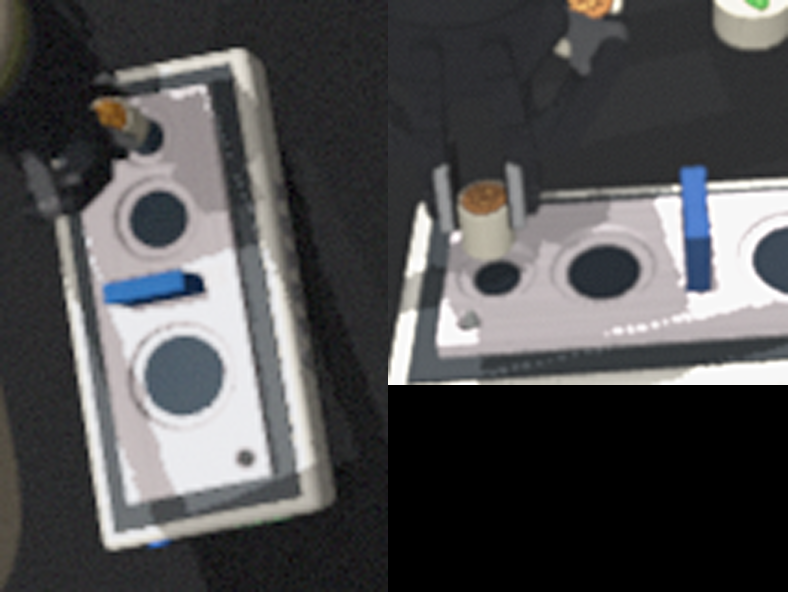

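Run:
```python
from h import *
z=91.7
print(back('top',[(113/3.7+75,113/3.7+125)],z),back('side',[(130+96/2.963,235+197/2.963)],z))
print('well',back('top',[(149/3.7+75,138/3.7+125)],43),back('side',[(130+110/2.963,235+277/2.963)],43))
```

```text
[[621.85587722 310.06411083  91.7       ]] [[618.37863158 313.72790215  91.7       ]]
well [[617.19370574 309.44169165  43.        ]] [[616.44478469 313.35999335  43.        ]]
```

```bash
python3 -m jog '[[[-0.001,0,-0.002],[0,0,0],-0.8],[[-0.002,-0.0005,-0.004],[0,0,0],-0.8],[[-0.002,-0.0005,-0.006],[0,0,0],-0.8],[[-0.002,-0.0005,-0.008],[0,0,0],-0.8],[[-0.002,-0.0005,-0.008],[0,0,0],-0.8]]'
python3 -m jog '[[[0,0,0],[0,0,0],-0.8],[[0,0,0],[0,0,0],-0.8],[[0,0,0],[0,0,0],-0.8],[[0,0,0],[0,0,0],-0.8]]'
python3 st.py 618 312 44 11.65
python3 two.py 19
```

```text
time: 17.05
tool_pos: [616.8, 312.2, 57.0]
tcp_rot: [-169.4, 89.9, -157.7]
ft_force: [-0.1, -0.3, -0.2]
finger_gap: 22.1
time: 17.38
tool_pos: [617.4, 312.4, 58.1]
tcp_rot: [4.8, 90.0, 16.5]
ft_force: [0.5, 0.4, 0.8]
finger_gap: 22.2
t 17.38 pos [617.4 312.4  58.1] fingers [ 0.  0. -1.] jaw 11.69 gap 22.2 F [0.5 0.4 0.8] q [23. 28. 78. -0. 74. 11.]
rotvec [-0.0001  0.0003 -0.0006]
shift [ 0.0006 -0.0004 -0.0141] turn deg -0.03548320140760097
```

View pics/c19.png

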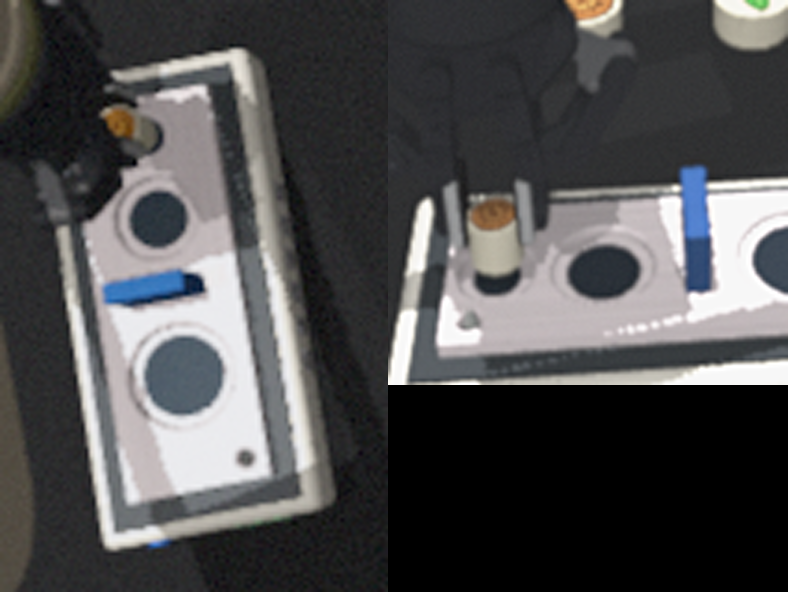

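```bash
python3 -m jog '[[[0,0,-0.002],[0,0,0],-0.8],[[0,0,-0.004],[0,0,0],-0.8],[[0,0,-0.007],[0,0,0],-0.8],[[0,0,-0.009],[0,0,0],-0.8],[[0,0,-0.009],[0,0,0],-0.8]]'
python3 -m jog '[[[0,0,-0.001],[0,0,0],-0.8],[[0,0,-0.002],[0,0,0],-0.8],[[0,0,-0.003],[0,0,0],-0.8],[[0,0,-0.003],[0,0,0],-0.8]]'
python3 two.py 20; python3 st.py
```

```text
time: 17.9
tool_pos: [616.7, 312.2, 47.9]
tcp_rot: [-169.1, 89.9, -157.4]
ft_force: [-0.8, 0.3, -0.6]
finger_gap: 21.7
time: 18.23
tool_pos: [617.2, 312.4, 45.7]
tcp_rot: [-170.9, 90.0, -159.2]
ft_force: [0.3, 0.3, -0.1]
finger_gap: 22.4
t 18.33 pos [617.3 312.4  45.9] fingers [-0.  0. -1.] jaw 11.69 gap 21.9 F [ 0.7 -0.8 -0.4] q [23. 29. 78.  0. 73. 11.]
```

View pics/c20.png

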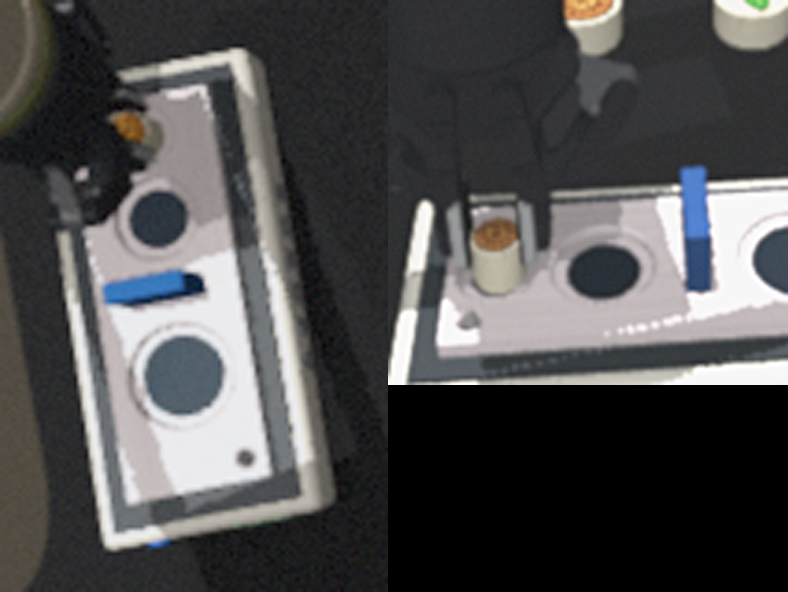

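```bash
python3 -m jog '[[[0,0,-0.0005],[0,0,0],-0.8],[[0,0,-0.001],[0,0,0],-0.8],[[0,0,-0.001],[0,0,0],-0.8]]'
python3 -m jog '[[[0,0,-0.0005],[0,0,0],-0.8],[[0,0,-0.001],[0,0,0],-0.8],[[0,0,-0.001],[0,0,0],-0.8]]'
python3 -m jog '[[[0,0,0],[0,0,0],-0.8],[[0,0,0],[0,0,0],-0.8]]'
```

```text
time: 18.58
tool_pos: [617.2, 312.4, 44.8]
tcp_rot: [-146.1, 90.0, -134.4]
ft_force: [0.1, -0.1, 1.0]
finger_gap: 22.0
time: 18.83
tool_pos: [617.3, 312.4, 43.9]
tcp_rot: [17.3, 90.0, 29.0]
ft_force: [0.7, 0.1, 1.1]
finger_gap: 21.6
time: 19.0
tool_pos: [617.3, 312.4, 44.0]
tcp_rot: [4.1, 90.0, 15.8]
ft_force: [-0.2, 0.1, 1.0]
finger_gap: 22.1
```

```bash
python3 -m jog '[[[0,0,0],[0,0,0],-0.5],[[0,0,0],[0,0,0],-0.4],[[0,0,0],[0,0,0],-0.25],[[0,0,0],[0,0,0],-0.25],[[0,0,0.001],[0,0,0],-0.25]]'
python3 -m jog '[[[0,0,0.01],[0,0,0],-0.25],[[0,0,0.025],[0,0,0],-0.25],[[0,0,0.05],[0,0,0],-0.25],[[0,0,0.08],[0,0,0],-0.25],[[0,-0.02,0.11],[0,0,0],-0.25]]'
python3 -m jog '[[[-0.02,-0.035,0],[0,0,0],0],[[-0.04,-0.07,0],[0,0,0],0],[[-0.06,-0.105,0],[0,0,0],0],[[-0.08,-0.14,0],[0,0,0],0],[[-0.09,-0.17,0],[0,0,0],0]]'
python3 two.py 21; python3 st.py 441.5 -54 60 101.65
```

```text
time: 19.42
tool_pos: [617.0, 312.3, 44.6]
tcp_rot: [-171.4, 90.0, -159.7]
ft_force: [0.8, -0.1, -0.1]
finger_gap: 32.0
time: 19.83
tool_pos: [616.7, 295.1, 157.5]
tcp_rot: [61.0, 89.9, 72.9]
ft_force: [0.9, 0.2, 0.9]
finger_gap: 32.2
time: 20.25
tool_pos: [525.8, 120.8, 156.7]
tcp_rot: [-14.0, 89.9, -2.3]
ft_force: [-0.0, -0.8, -0.5]
finger_gap: 42.6
t 20.35 pos [526.5 118.7 156.9] fingers [ 0.002 -0.001 -1.   ] jaw 11.5 gap 43.1 F [0.8 0.6 0.4] q [ 7.  0. 99. -0. 80. -4.]
rotvec [ 2.4000e-03  5.0000e-04 -1.5682e+00]
shift [-0.085  -0.1727 -0.0969] turn deg -89.85373818574445
```

View pics/c21.png

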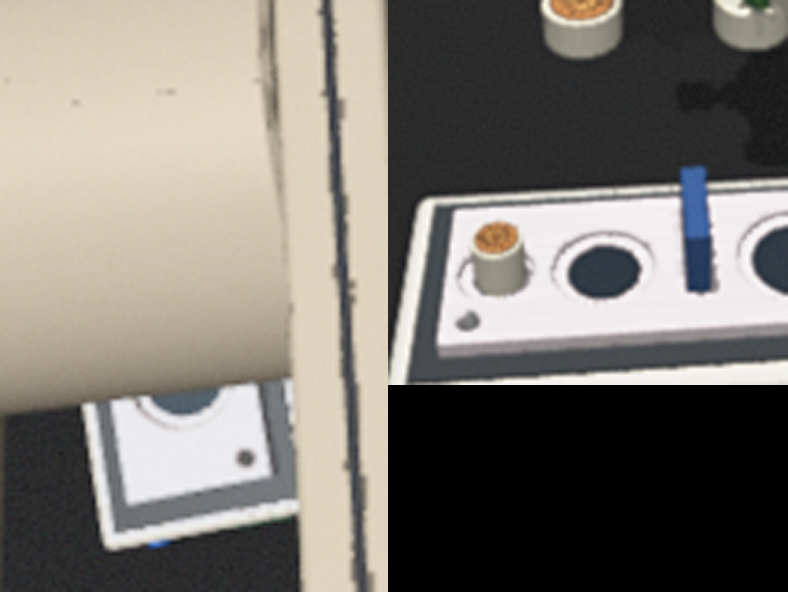

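Side view: the small puck stands upright in its well at (497,258). I'll go to the medium puck and turn the jaws through 90°.

```bash
python3 -m jog '[[[-0.006,-0.015,0],[0,0,-0.12],0.2],[[-0.012,-0.03,0],[0,0,-0.24],0.2],[[-0.018,-0.045,0],[0,0,-0.36],0.2],[[-0.024,-0.06,0],[0,0,-0.48],0.2],[[-0.03,-0.075,0],[0,0,-0.6],0.35]]' 40
python3 -m jog '[[[-0.01,-0.015,0],[0,0,-0.12],0.35],[[-0.02,-0.03,0],[0,0,-0.24],0.35],[[-0.03,-0.045,0],[0,0,-0.36],0.35],[[-0.04,-0.06,0],[0,0,-0.48],0.35],[[-0.05,-0.09,0],[0,0,-0.6],0.35]]'
python3 -m jog '[[[-0.004,-0.006,-0.02],[0,0,-0.12],0.35],[[-0.004,-0.006,-0.05],[0,0,-0.24],0.35],[[-0.004,-0.006,-0.08],[0,0,-0.36],0.35],[[-0.004,-0.006,-0.09],[0,0,-0.368],0.35],[[-0.004,-0.006,-0.09],[0,0,-0.368],0.35]]'
python3 -m jog '[[[0,0,0],[0,0,0],0.35],[[0,0,0],[0,0,0],0.35],[[0,0,0],[0,0,0],0.35]]'
python3 st.py 441.5 -54 40 101.65
python3 - <<'E'
from h import *
im=snap('side','s22'); cv2.imwrite('pics/s22z.png',cv2.resize(im[130:270,220:380],None,fx=4.2,fy=4.2,interpolation=2)[:,:,::-1])
E
```

```text
time: 20.77
tool_pos: [497.9, 47.2, 156.8]
tcp_rot: [28.1, 89.9, 5.1]
ft_force: [0.5, 0.6, 0.3]
finger_gap: 57.4
time: 21.18
tool_pos: [447.8, -41.6, 156.8]
tcp_rot: [71.5, 89.8, 14.2]
ft_force: [0.7, -0.7, 0.4]
finger_gap: 57.5
time: 21.6
tool_pos: [441.6, -48.0, 63.2]
tcp_rot: [-116.5, 89.8, 165.6]
ft_force: [-0.8, -0.6, -0.2]
finger_gap: 57.7
time: 21.85
tool_pos: [445.1, -48.8, 67.2]
tcp_rot: [65.4, 89.8, -12.6]
ft_force: [-0.4, -0.1, 0.5]
finger_gap: 57.3
t 21.85 pos [445.1 -48.8  67.2] fingers [ 0.004 -0.001 -1.   ] jaw -78.02 gap 57.3 F [-0.4 -0.1  0.5] q [-13.  -9. 118.   0.  71.  65.]
rotvec [ 0.0008  0.0035 -0.0058]
shift [-0.0036 -0.0052 -0.0272] turn deg -0.3311921017499344
```

View pics/s22z.png

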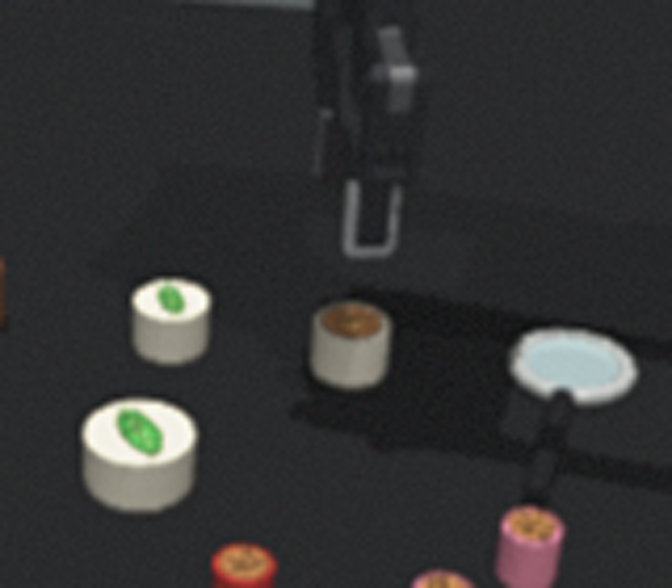

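```bash
python3 -m jog '[[[-0.002,-0.005,-0.01],[0,0,-0.005],0.35],[[-0.002,-0.005,-0.025],[0,0,-0.005],0.35],[[-0.002,-0.005,-0.035],[0,0,-0.005],0.35],[[-0.002,-0.005,-0.035],[0,0,-0.005],0.35],[[-0.002,-0.005,-0.035],[0,0,-0.005],0.35]]'
python3 -m jog '[[[0,0,0],[0,0,0],0.35],[[0,0,0],[0,0,0],0.35],[[0,0,0],[0,0,0],0.35]]'
python3 st.py 443 -54 -1 101.65
python3 - <<'E'
from h import *
im=snap('side','s23'); cv2.imwrite('pics/s23z.png',cv2.resize(im[130:270,220:380],None,fx=4.2,fy=4.2,interpolation=2)[:,:,::-1])
E
```

```text
time: 22.32
tool_pos: [440.3, -53.5, 29.1]
tcp_rot: [-114.8, 89.9, 166.7]
ft_force: [0.1, -0.4, 0.4]
finger_gap: 57.8
time: 22.57
tool_pos: [441.9, -53.7, 30.6]
tcp_rot: [65.9, 89.9, -12.5]
ft_force: [-0.6, 0.0, 0.1]
finger_gap: 57.8
t 22.57 pos [441.9 -53.7  30.6] fingers [ 0.001 -0.    -1.   ] jaw -78.43 gap 57.8 F [-0.6  0.   0.1] q [-14.  -7. 120.   0.  67.  65.]
rotvec [0.0003 0.0012 0.0014]
shift [ 0.0011 -0.0003 -0.0316] turn deg 0.07979657419866726
```

View pics/s23z.png

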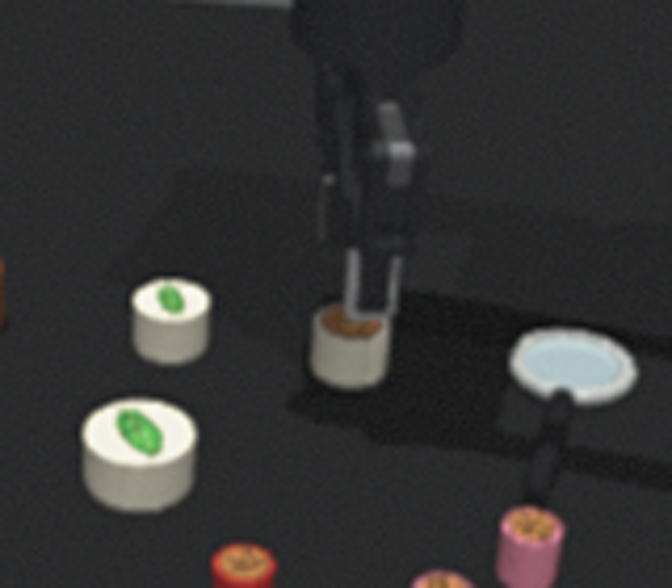

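```bash
python3 -m jog '[[[0,0,-0.008],[0,0,0],0.35],[[0,0,-0.016],[0,0,0],0.35],[[0,0,-0.024],[0,0,0],0.35],[[0,0,-0.03],[0,0,0],0.35],[[0,0,-0.031],[0,0,0],0.35]]'
python3 -m jog '[[[0,0,0],[0,0,0],0.2],[[0,0,0],[0,0,0],0],[[0,0,0],[0,0,0],-0.2],[[0,0,0],[0,0,0],-0.5],[[0,0,0],[0,0,0],-0.5]]'
python3 -m jog '[[[0,0,0],[0,0,0],-0.5],[[0,0,0],[0,0,0],-0.5],[[0,0,0],[0,0,0],-0.5]]'
python3 st.py
python3 - <<'E'
from h import *
im=snap('side','s24'); cv2.imwrite('pics/s24z.png',cv2.resize(im[130:270,220:380],None,fx=4.2,fy=4.2,interpolation=2)[:,:,::-1])
E
```

```text
time: 23.03
tool_pos: [439.7, -53.2, -3.1]
tcp_rot: [-115.4, 89.8, 166.1]
ft_force: [-0.2, 0.4, 0.1]
finger_gap: 57.8
time: 23.45
tool_pos: [441.8, -53.7, -0.6]
tcp_rot: [66.2, 89.9, -12.2]
ft_force: [-0.2, -0.0, 1.7]
finger_gap: 33.8
time: 23.7
tool_pos: [441.8, -53.7, -0.6]
tcp_rot: [65.6, 89.9, -12.8]
ft_force: [-0.0, 0.6, 5.5]
finger_gap: 34.0
t 23.7 pos [441.8 -53.7  -0.6] fingers [ 0.001 -0.    -1.   ] jaw -78.44 gap 34.0 F [-0.   0.6  5.5] q [-14.  -3. 121.   0.  63.  65.]
```

View pics/s24z.png

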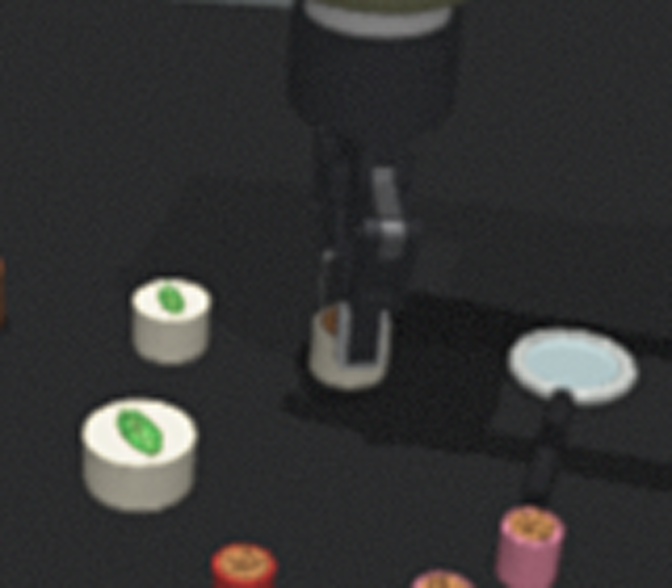

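```bash
python3 -m jog '[[[0,0,0.005],[0,0,0],-0.5],[[0,0,0.02],[0,0,0],-0.5],[[0,0,0.05],[0,0,0],-0.5],[[0,0,0.09],[0,0,0],-0.5],[[0,0,0.13],[0,0,0],-0.5]]'
python3 -m jog '[[[0.01,0.03,0],[0,0,0],-0.5],[[0.02,0.06,0],[0,0,0],-0.5],[[0.03,0.09,0],[0,0,0],-0.5],[[0.04,0.12,0],[0,0,0],-0.5],[[0.05,0.15,0],[0,0,0],-0.5]]'
python3 -m jog '[[[0.015,0.04,0],[0,0,0],-0.5],[[0.03,0.08,0],[0,0,0],-0.5],[[0.045,0.12,0],[0,0,0],-0.5],[[0.06,0.15,0],[0,0,0],-0.5],[[0.07,0.18,0],[0,0,0],-0.5]]'
python3 -m jog '[[[0.005,0.015,0],[0,0,0],-0.5],[[0.0095,0.025,0],[0,0,0],-0.5],[[0.0095,0.026,-0.01],[0,0,0],-0.5],[[0.0095,0.026,-0.03],[0,0,0],-0.5],[[0.0095,0.026,-0.04],[0,0,0],-0.5]]'
python3 -m jog '[[[0,0,-0.008],[0,0,0],-0.5],[[0,0,-0.016],[0,0,0],-0.5],[[0,0,-0.016],[0,0,0],-0.5],[[0,0,-0.016],[0,0,0],-0.5],[[0,0,-0.016],[0,0,0],-0.5]]'
python3 two.py 25; python3 st.py 571.3 302.2 43 101.65
```

```text
time: 24.17
tool_pos: [439.5, -53.2, 129.2]
tcp_rot: [-114.8, 89.8, 166.8]
ft_force: [0.9, -0.4, 0.1]
finger_gap: 33.7
time: 24.58
tool_pos: [491.2, 97.8, 129.0]
tcp_rot: [-85.4, 90.0, -163.9]
ft_force: [1.4, -0.7, 0.3]
finger_gap: 34.3
time: 25.0
tool_pos: [561.6, 278.7, 128.5]
tcp_rot: [-87.8, 90.0, -166.2]
ft_force: [0.7, -0.1, 0.1]
finger_gap: 34.1
time: 25.42
tool_pos: [569.3, 301.5, 85.9]
tcp_rot: [-74.6, 89.8, -153.0]
ft_force: [-0.9, -0.2, -1.7]
finger_gap: 34.0
time: 25.83
tool_pos: [571.3, 302.4, 73.8]
tcp_rot: [102.0, 89.9, 23.6]
ft_force: [-0.4, 0.1, -0.1]
finger_gap: 34.1
t 25.93 pos [571.5 302.6  74.1] fingers [ 0.002  0.001 -1.   ] jaw -78.45 gap 34.1 F [ 0.7 -0.9  0. ] q [ 23.  20.  86.   0.  74. 102.]
rotvec [-0.0008  0.0017  0.0017]
shift [-0.0002 -0.0004 -0.0311] turn deg 0.09813794468107062
```

View pics/c25.png

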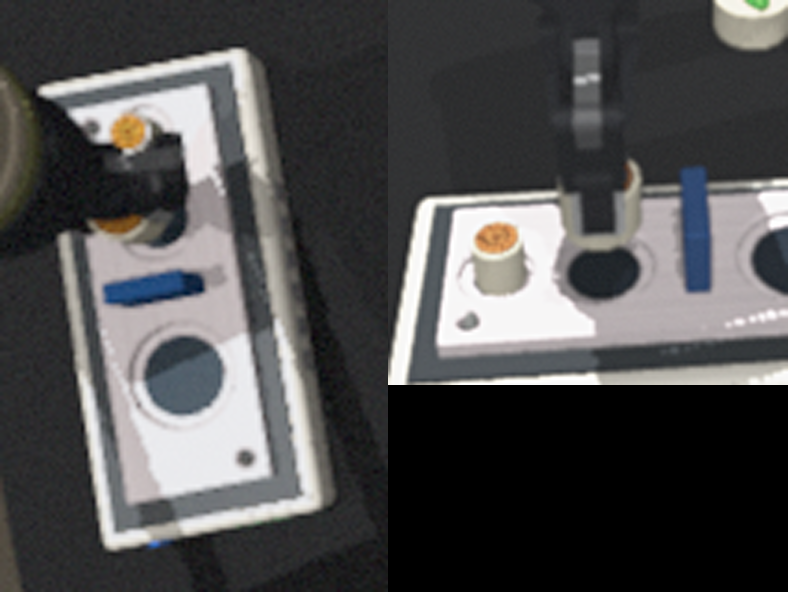

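Run:
```python
from h import *
for P in [(571.8,302.3,43),(571.8,302.3,74.7),(571.8,302.3,87)]:
  print(((proj('side',[P])-[130,235])*2.963+[388,0]).round(1))
```

```text
[[600.3 268. ]]
[[597.  216.8]]
[[595.7 196.1]]
```

Puck column 600 matches the well once I allow for lean, so I'll lower it.

```bash
python3 -m jog '[[[0,0,-0.005],[0,0,0],-0.5],[[0,0,-0.01],[0,0,0],-0.5],[[0,0,-0.016],[0,0,0],-0.5],[[0,0,-0.02],[0,0,0],-0.5],[[0,0,-0.02],[0,0,0],-0.5]]'
python3 -m jog '[[[0,0,-0.002],[0,0,0],-0.5],[[0,0,-0.004],[0,0,0],-0.5],[[0,0,-0.006],[0,0,0],-0.5],[[0,0,-0.008],[0,0,0],-0.5],[[0,0,-0.008],[0,0,0],-0.5]]'
python3 st.py
```

```text
time: 26.35
tool_pos: [569.6, 301.9, 50.9]
tcp_rot: [-77.9, 89.8, -156.3]
ft_force: [0.3, -0.0, -0.0]
finger_gap: 34.0
time: 26.77
tool_pos: [570.5, 302.3, 44.4]
tcp_rot: [-81.5, 90.0, -159.9]
ft_force: [0.4, 0.9, -0.1]
finger_gap: 34.3
t 26.77 pos [570.5 302.3  44.4] fingers [-0.001 -0.    -1.   ] jaw -78.44 gap 34.3 F [ 0.4  0.9 -0.1] q [ 23.  22.  87.   0.  71. 102.]
```

```bash
python3 -m jog '[[[0,0,-0.0005],[0,0,0],-0.5],[[0,0,-0.001],[0,0,0],-0.5],[[0,0,-0.001],[0,0,0],-0.5],[[0,0,-0.001],[0,0,0],-0.5]]'
python3 -m jog '[[[0,0,-0.0005],[0,0,0],-0.5],[[0,0,-0.001],[0,0,0],-0.5],[[0,0,-0.001],[0,0,0],-0.5],[[0,0,-0.001],[0,0,0],-0.5]]'
python3 two.py 26
```

```text
time: 27.1
tool_pos: [570.8, 302.4, 44.0]
tcp_rot: [111.9, 90.0, 33.5]
ft_force: [0.1, 0.3, -0.1]
finger_gap: 34.3
time: 27.43
tool_pos: [570.7, 302.4, 42.9]
tcp_rot: [-82.9, 90.0, -161.4]
ft_force: [-0.7, 0.3, -0.3]
finger_gap: 34.4
```

View pics/c26.png

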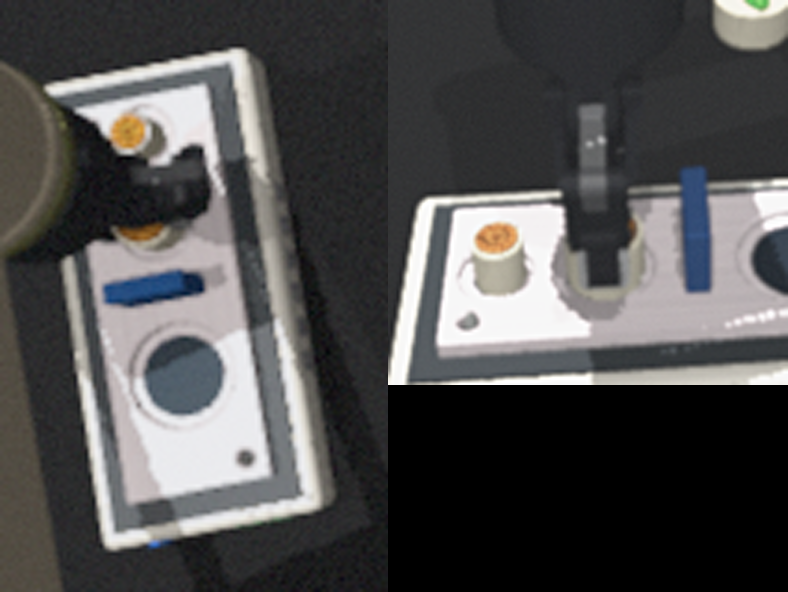

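```bash
python3 -m jog '[[[0,0,-0.0005],[0,0,0],-0.5],[[0,0,-0.001],[0,0,0],-0.5],[[0,0,-0.001],[0,0,0],-0.5],[[0,0,-0.001],[0,0,0],-0.5]]'
python3 -m jog '[[[0,0,-0.0005],[0,0,0],-0.5],[[0,0,-0.0005],[0,0,0],-0.5],[[0,0,-0.0005],[0,0,0],-0.5]]'
```

```text
time: 27.87
tool_pos: [570.9, 302.5, 42.5]
tcp_rot: [99.9, 90.0, 21.4]
ft_force: [-2.0, -1.3, 5.4]
finger_gap: 34.2
time: 28.12
tool_pos: [571.0, 302.5, 42.4]
tcp_rot: [92.7, 90.0, 14.3]
ft_force: [-4.4, -2.0, 8.0]
finger_gap: 34.1
```

It's on the well floor (42.4, contact force). Now I'll release.

```bash
python3 -m jog '[[[0,0,0.001],[0,0,0],-0.2],[[0,0,0.001],[0,0,0],-0.1],[[0,0,0.001],[0,0,0],0.05],[[0,0,0.001],[0,0,0],0.05],[[0,0,0.001],[0,0,0],0.05]]'
python3 -m jog '[[[0,0,0.01],[0,0,0],0.05],[[0,0,0.025],[0,0,0],0.05],[[0,0,0.05],[0,0,0],0.05],[[0,0,0.08],[0,0,0],0.05],[[0,-0.02,0.11],[0,0,0],0.05]]'
python3 -m jog '[[[0.01,-0.035,0],[0,0,0],0.4],[[0.02,-0.07,0],[0,0,0],0.6],[[0.03,-0.105,0],[0,0,0],0.7],[[0.04,-0.14,0],[0,0,0],0.7],[[0.05,-0.17,0],[0,0,0],0.7]]'
python3 two.py 27; python3 st.py 635.3 71.6 40 101.65
```

```text
time: 28.53
tool_pos: [570.6, 302.4, 42.0]
tcp_rot: [-81.2, 90.0, -159.7]
ft_force: [-1.0, 0.5, -0.2]
finger_gap: 44.7
time: 28.95
tool_pos: [569.9, 284.7, 153.7]
tcp_rot: [-158.7, 89.9, 123.0]
ft_force: [0.7, 0.7, 1.4]
finger_gap: 45.1
time: 29.37
tool_pos: [621.2, 110.2, 153.5]
tcp_rot: [62.6, 89.9, -15.9]
ft_force: [-0.3, 0.6, -0.3]
finger_gap: 72.1
t 29.47 pos [622.2 107.5 153.4] fingers [ 0.001 -0.002 -1.   ] jaw -78.72 gap 72.4 F [-0.2  1.2 -0.4] q [ 5. 14. 84. -0. 81. 84.]
rotvec [0.0016 0.0014 0.0064]
shift [ 0.0131 -0.0359 -0.1134] turn deg 0.366407380402336
```

View pics/c27.png

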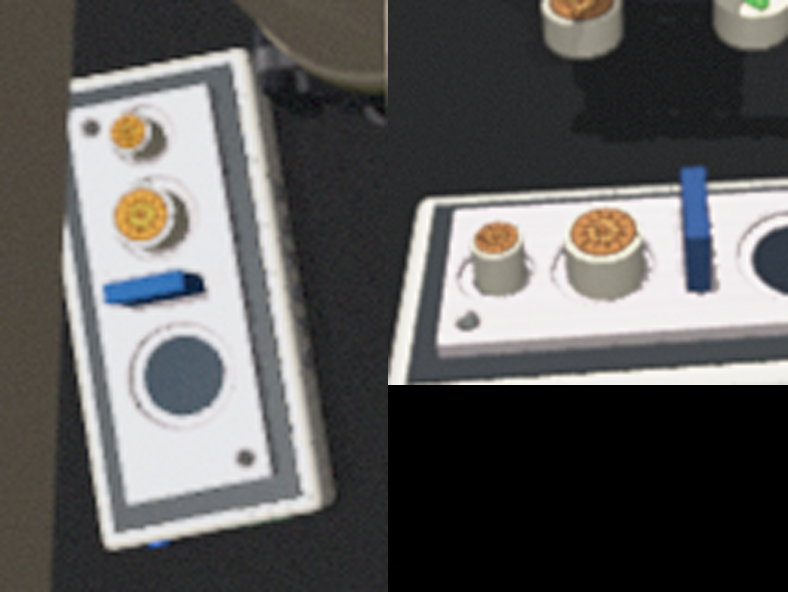

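Both pucks stand upright in their wells. Next is the large root puck.

```bash
python3 -m jog '[[[0.006,-0.015,-0.02],[0,0,0],0.7],[[0.013,-0.03,-0.05],[0,0,0.005],0.7],[[0.013,-0.035,-0.08],[0,0,0.005],0.7],[[0.013,-0.035,-0.105],[0,0,0.005],0.7],[[0.013,-0.035,-0.115],[0,0,0.005],0.7]]'
python3 -m jog '[[[0,0,0],[0,0,0],0.7],[[0,0,0],[0,0,0],0.7],[[0,0,0],[0,0,0],0.7],[[0,0,0],[0,0,0],0.7],[[0,0,0],[0,0,0],0.7]]'
python3 st.py 635.3 71.6 -2 101.65
python3 - <<'E'
from h import *
im=snap('side','s28'); cv2.imwrite('pics/s28z.png',cv2.resize(im[150:290,130:290],None,fx=4.2,fy=4.2,interpolation=2)[:,:,::-1])
im=snap('top','t28')
E
```

```text
time: 29.88
tool_pos: [630.9, 77.4, 33.3]
tcp_rot: [-102.2, 89.7, 179.6]
ft_force: [-0.5, -0.1, -0.7]
finger_gap: 72.6
time: 30.3
tool_pos: [635.3, 77.8, 39.7]
tcp_rot: [81.3, 89.8, 3.1]
ft_force: [0.1, -0.5, -0.3]
finger_gap: 72.5
t 30.3 pos [635.3  77.8  39.7] fingers [ 0.003  0.    -1.   ] jaw -78.13 gap 72.5 F [ 0.1 -0.5 -0.3] q [ 2. 22. 88.  0. 70. 81.]
rotvec [-0.0002  0.0035 -0.0039]
shift [ 0.     -0.0062 -0.0417] turn deg -0.22139296789384844
```

View pics/s28z.png

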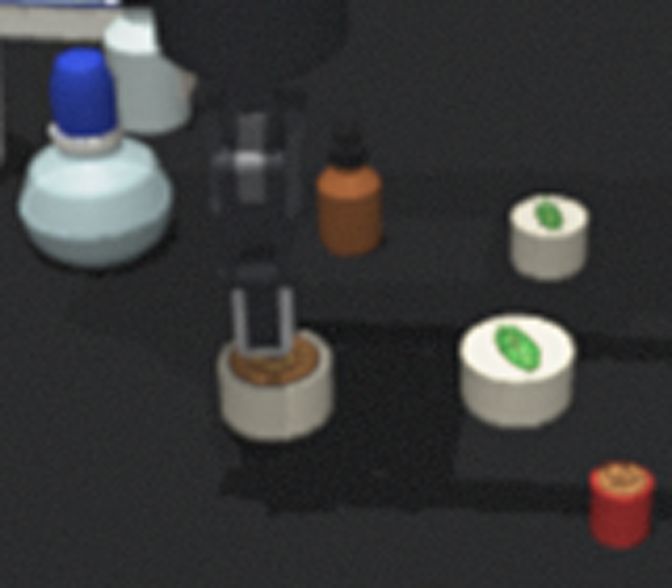

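View pics/t28.png

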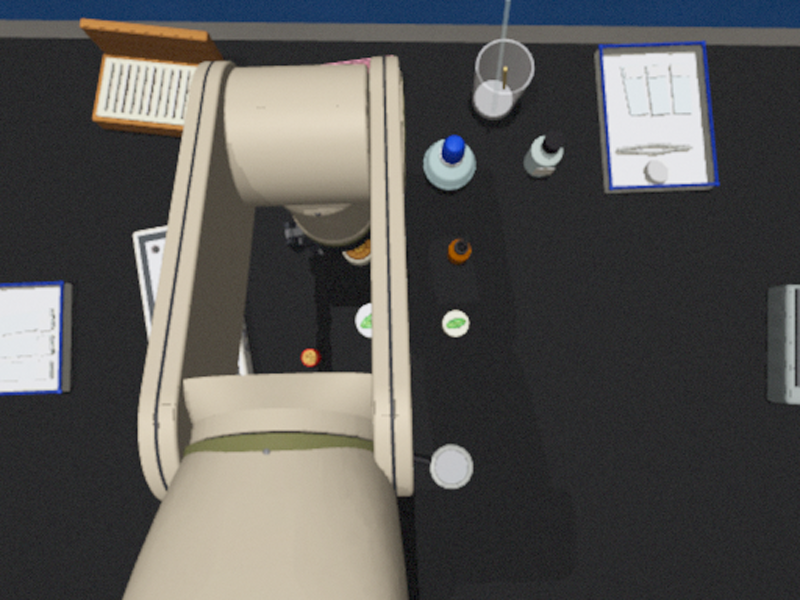

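```bash
python3 -m jog '[[[0,-0.005,0],[0,0,0],0.7],[[0,-0.006,-0.008],[0,0,-0.003],0.7],[[0,-0.006,-0.02],[0,0,-0.003],0.7],[[0,-0.006,-0.03],[0,0,-0.003],0.7],[[0,-0.006,-0.035],[0,0,-0.003],0.7]]'
python3 -m jog '[[[0,0,0],[0,0,0],0.7],[[0,0,0],[0,0,0],0.7],[[0,0,0],[0,0,0],0.7],[[0,0,0],[0,0,0],0.7]]'
python3 st.py 635.3 71.6 -2 101.65
python3 - <<'E'
from h import *
im=snap('side','s29'); cv2.imwrite('pics/s29z.png',cv2.resize(im[150:290,130:290],None,fx=4.2,fy=4.2,interpolation=2)[:,:,::-1])
E
```

```text
time: 30.82
tool_pos: [631.8, 71.2, -0.8]
tcp_rot: [-100.9, 89.8, -179.2]
ft_force: [-0.1, 0.4, -0.7]
finger_gap: 73.0
time: 31.15
tool_pos: [634.3, 71.5, 3.0]
tcp_rot: [81.2, 89.9, 2.9]
ft_force: [-0.9, 0.4, -0.5]
finger_gap: 72.7
t 31.15 pos [634.3  71.5   3. ] fingers [ 0.001  0.    -1.   ] jaw -78.32 gap 72.7 F [-0.9  0.4 -0.5] q [ 2. 24. 89.  0. 67. 80.]
rotvec [-0.0001  0.0011 -0.0005]
shift [ 0.001   0.0001 -0.005 ] turn deg -0.031076241076561928
```

View pics/s29z.png

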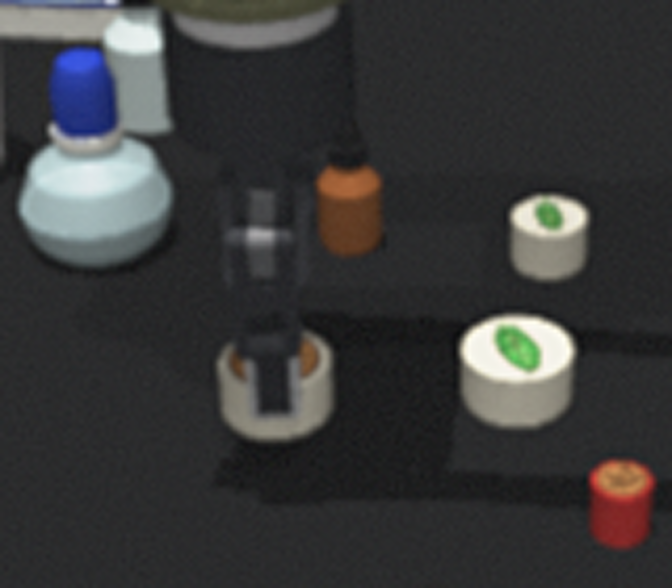

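```bash
python3 -m jog '[[[0.001,0,-0.003],[0,0,0],0.7],[[0.001,0,-0.005],[0,0,0],0.6],[[0.001,0,-0.005],[0,0,0],0.4],[[0.001,0,-0.005],[0,0,0],0.2],[[0.001,0,-0.005],[0,0,0],-0.1]]' 50
python3 -m jog '[[[0,0,0],[0,0,0],-0.2],[[0,0,0],[0,0,0],-0.2],[[0,0,0],[0,0,0],-0.2],[[0,0,0],[0,0,0],-0.2]]'
python3 - <<'E'
from h import *
im=snap('side','s30'); cv2.imwrite('pics/s30z.png',cv2.resize(im[150:290,130:290],None,fx=4.2,fy=4.2,interpolation=2)[:,:,::-1])
E
```

```text
time: 31.62
tool_pos: [635.1, 71.4, -2.1]
tcp_rot: [80.6, 90.0, 2.3]
ft_force: [0.9, 0.3, -0.2]
finger_gap: 45.9
time: 31.95
tool_pos: [635.0, 71.4, -2.4]
tcp_rot: [81.3, 90.0, 3.0]
ft_force: [0.2, 0.1, 2.4]
finger_gap: 46.0
```

View pics/s30z.png

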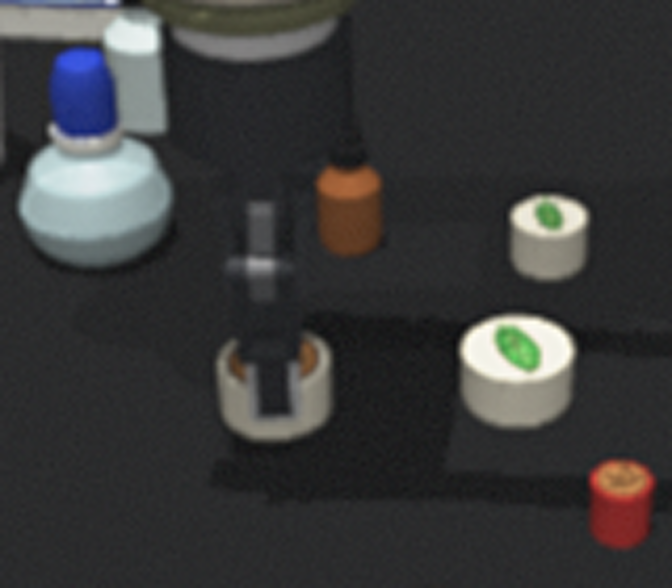

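```bash
python3 -m jog '[[[0,0,0.005],[0,0,0],-0.2],[[0,0,0.02],[0,0,0],-0.2],[[0,0,0.05],[0,0,0],-0.2],[[0,0,0.09],[0,0,0],-0.2],[[0,0,0.13],[0,0,0],-0.2]]'
python3 -m jog '[[[-0.02,0.015,0],[0,0,0],-0.2],[[-0.04,0.04,0],[0,0,0],-0.2],[[-0.06,0.065,0],[0,0,0],-0.2],[[-0.08,0.09,0],[0,0,0],-0.2],[[-0.1,0.12,0],[0,0,0],-0.2]]'
python3 -m jog '[[[-0.015,0.03,0],[0,0,0],-0.2],[[-0.03,0.055,0],[0,0,0],-0.2],[[-0.045,0.08,0],[0,0,0],-0.2],[[-0.052,0.092,0],[0,0,0],-0.2],[[-0.052,0.093,-0.01],[0,0,0],-0.2]]'
python3 -m jog '[[[0,0,-0.015],[0,0,0],-0.2],[[0,0,-0.03],[0,0,0],-0.2],[[0,0,-0.04],[0,0,0],-0.2],[[0,0,-0.045],[0,0,0],-0.2],[[0,0,-0.045],[0,0,0],-0.2]]'
python3 -m jog '[[[0,0,0],[0,0,0],-0.2],[[0,0,0],[0,0,0],-0.2],[[0,0,0],[0,0,0],-0.2]]'
python3 st.py 482.7 284.3 41 101.65
python3 - <<'E'
from h import *
im=snap('top','t31'); a=cv2.resize(im[125:285,75:180],None,fx=3.7,fy=3.7,interpolation=2)
im=snap('side','s31'); b=cv2.resize(im[235:365,200:335],(400,385),interpolation=2)
c=np.zeros((592,a.shape[1]+400,3),np.uint8); c[:,:a.shape[1]]=a; c[:385,a.shape[1]:]=b
cv2.imwrite('pics/c31.png',c[:,:,::-1])
for z in (43,78,90): print(((proj('side',[(482.7,284.3,z)])-[200,235])*2.963+[388,0]).round(1))
E
```

```text
time: 32.42
tool_pos: [633.5, 71.4, 128.6]
tcp_rot: [-101.0, 89.8, -179.4]
ft_force: [0.9, -0.1, -0.2]
finger_gap: 45.4
time: 32.83
tool_pos: [534.0, 191.7, 128.8]
tcp_rot: [78.2, 89.9, -0.2]
ft_force: [0.2, -0.2, 0.4]
finger_gap: 45.8
time: 33.25
tool_pos: [482.8, 287.5, 120.5]
tcp_rot: [113.0, 89.7, 34.8]
ft_force: [0.6, -0.4, -0.5]
finger_gap: 45.7
time: 33.67
tool_pos: [482.1, 283.3, 70.9]
tcp_rot: [-72.9, 89.8, -151.2]
ft_force: [0.1, -0.4, -0.9]
finger_gap: 46.0
time: 33.92
tool_pos: [483.6, 284.6, 73.5]
tcp_rot: [103.7, 89.9, 25.4]
ft_force: [-0.4, -0.0, -1.4]
finger_gap: 45.7
t 33.92 pos [483.6 284.6  73.5] fingers [ 0.002  0.001 -1.   ] jaw -78.34 gap 45.7 F [-0.4 -0.  -1.4] q [ 25.   8. 100.   0.  72. 104.]
rotvec [-0.0007  0.0016 -0.0002]
shift [-0.0009 -0.0003 -0.0325] turn deg -0.011421476375119255
[[590.9 257. ]]
[[593.2 200.6]]
[[594.1 180.5]]
```

View pics/c31.png

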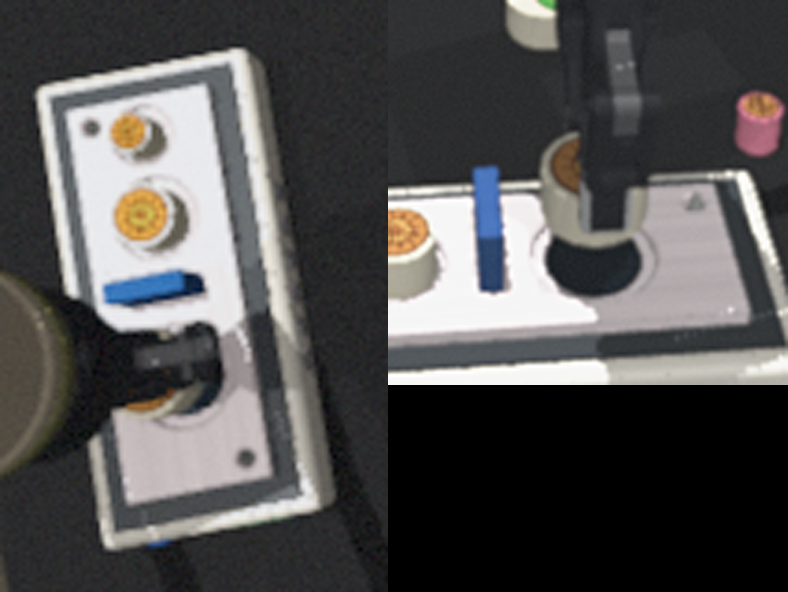

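The puck (column 594) and well (594) are aligned. I'll lower it.

```bash
python3 -m jog '[[[0,0,-0.006],[0,0,0],-0.2],[[0,0,-0.012],[0,0,0],-0.2],[[0,0,-0.018],[0,0,0],-0.2],[[0,0,-0.021],[0,0,0],-0.2],[[0,0,-0.021],[0,0,0],-0.2]]'
python3 -m jog '[[[0,0,-0.002],[0,0,0],-0.2],[[0,0,-0.004],[0,0,0],-0.2],[[0,0,-0.006],[0,0,0],-0.2],[[0,0,-0.008],[0,0,0],-0.2],[[0,0,-0.008],[0,0,0],-0.2]]'
python3 -m jog '[[[0,0,-0.0005],[0,0,0],-0.2],[[0,0,-0.001],[0,0,0],-0.2],[[0,0,-0.001],[0,0,0],-0.2]]'
python3 st.py
```

```text
time: 34.43
tool_pos: [481.7, 283.9, 49.7]
tcp_rot: [-76.1, 89.9, -154.4]
ft_force: [0.6, 0.5, -0.2]
finger_gap: 46.0
time: 34.85
tool_pos: [482.6, 284.3, 43.0]
tcp_rot: [-74.8, 90.0, -153.2]
ft_force: [-0.1, 0.7, -0.3]
finger_gap: 45.8
time: 35.1
tool_pos: [482.8, 284.4, 42.4]
tcp_rot: [98.6, 90.0, 20.3]
ft_force: [-0.6, 0.4, -0.2]
finger_gap: 46.1
t 35.1 pos [482.8 284.4  42.4] fingers [ 0.  0. -1.] jaw -78.32 gap 46.1 F [-0.6  0.4 -0.2] q [ 25.  10. 101.  -0.  68. 104.]
```

```bash
python3 -m jog '[[[0,0,-0.0005],[0,0,0],-0.2],[[0,0,-0.001],[0,0,0],-0.2],[[0,0,-0.001],[0,0,0],-0.2]]'
python3 -m jog '[[[0,0,-0.0005],[0,0,0],-0.2],[[0,0,-0.001],[0,0,0],-0.2],[[0,0,-0.001],[0,0,0],-0.2]]'
```

```text
time: 35.35
tool_pos: [482.7, 284.4, 41.3]
tcp_rot: [-62.2, 90.0, -140.5]
ft_force: [0.3, 0.2, -0.5]
finger_gap: 46.2
time: 35.6
tool_pos: [482.9, 284.4, 40.7]
tcp_rot: [102.6, 90.0, 24.3]
ft_force: [-1.2, -0.8, 2.2]
finger_gap: 45.8
```

On the floor. I'll release, lift and retreat.

```bash
python3 -m jog '[[[0,0,0],[0,0,0],0.1],[[0,0,0],[0,0,0],0.2],[[0,0,0],[0,0,0],0.35],[[0,0,0],[0,0,0],0.35],[[0,0,0],[0,0,0],0.35]]'
python3 -m jog '[[[0,0,0.01],[0,0,0],0.35],[[0,0,0.025],[0,0,0],0.35],[[0,0,0.05],[0,0,0],0.35],[[0,0,0.09],[0,0,0],0.35],[[0,0,0.13],[0,0,0],0.35]]'
python3 -m jog '[[[0,-0.04,0.01],[0,0,0],0.35],[[0,-0.08,0.02],[0,0,0],0.35],[[0,-0.12,0.03],[0,0,0],0.35],[[0,-0.16,0.03],[0,0,0],0.35],[[0,-0.2,0.03],[0,0,0],0.35]]'
python3 -m jog '[[[0,-0.04,0],[0,0,0],0.35],[[0,-0.08,0],[0,0,0],0.35],[[0,-0.12,0],[0,0,0],0.35],[[0,-0.16,0],[0,0,0],0.35],[[0,-0.2,0],[0,0,0],0.35]]'
python3 -m jog '[[[0,-0.04,0],[0,0,0],0.35],[[0,-0.08,0],[0,0,0],0.35],[[0,-0.12,0],[0,0,0],0.35],[[0,-0.12,0],[0,0,0],0.35],[[0,-0.12,0],[0,0,0],0.35]]'
python3 -m jog '[[[0,0,0],[0,0,0],0.35],[[0,0,0],[0,0,0],0.35],[[0,0,0],[0,0,0],0.35],[[0,0,0],[0,0,0],0.35],[[0,0,0],[0,0,0],0.35]]'
python3 - <<'E'
from h import *
a=snap('top','t32');im=snap('side','s32')
cv2.imwrite('pics/s32z.png',cv2.resize(im[230:384,120:350],None,fx=3.4,fy=3.4,interpolation=2)[:,:,::-1])
E
```

```text
time: 36.02
tool_pos: [482.8, 284.4, 40.3]
tcp_rot: [-161.9, 90.0, 119.8]
ft_force: [0.3, -0.2, -0.4]
finger_gap: 57.6
time: 36.43
tool_pos: [481.6, 283.8, 171.2]
tcp_rot: [-75.9, 89.8, -154.3]
ft_force: [0.8, 0.4, 0.3]
finger_gap: 57.5
time: 36.85
tool_pos: [483.1, 82.9, 202.5]
tcp_rot: [80.8, 89.8, 2.5]
ft_force: [0.3, -0.5, -0.5]
finger_gap: 58.1
time: 37.27
tool_pos: [482.5, -117.6, 201.6]
tcp_rot: [60.8, 89.9, -17.5]
ft_force: [0.3, 1.2, -0.1]
finger_gap: 57.9
time: 37.68
tool_pos: [482.3, -237.7, 201.0]
tcp_rot: [24.9, 90.0, -53.6]
ft_force: [-0.4, -0.2, 0.2]
finger_gap: 57.8
time: 38.1
tool_pos: [483.0, -234.7, 200.6]
tcp_rot: [60.7, 90.0, -17.5]
ft_force: [0.7, 0.0, -0.4]
finger_gap: 57.7
```

View pics/t32.png

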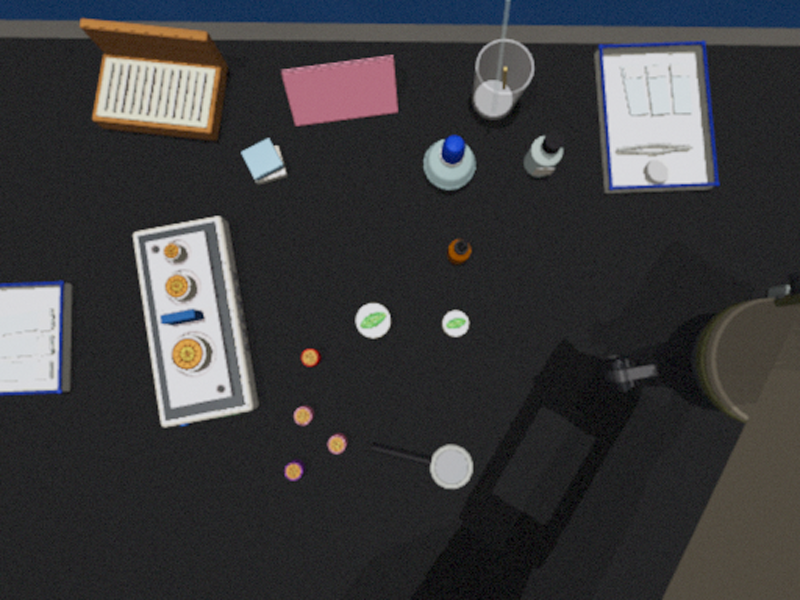

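View pics/s32z.png

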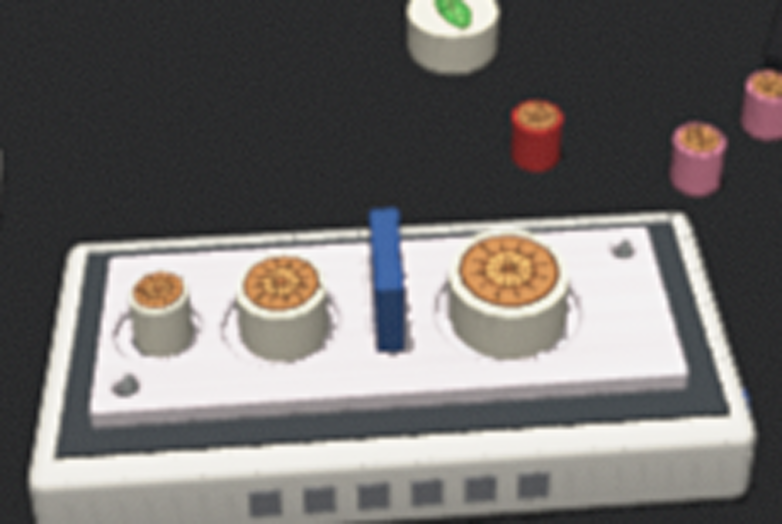

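All three root pucks stand in their wells. The plate is flat with both dowels showing, and the leaf pucks and lamp are at their original pixels. Handing in.

Run:
```python
from fit2 import *
a=cv2.imread('pics/t32_raw.png')
hsv=cv2.cvtColor(a,cv2.COLOR_BGR2HSV)
for nm,(x,y) in dict(L=(188,354),M=(178,286),S=(173,251)).items():
    sub=np.zeros(a.shape[:2],np.uint8); cv2.circle(sub,(int(x/1.5625),int(y/1.5625)),13,1,-1)
    yy,xx=np.nonzero((sub>0)&(hsv[...,1]>80)&(hsv[...,2]>80)&(hsv[...,0]<40)); p=back('top',[xx.mean(),yy.mean()],68)[0]
    c,s=np.cos(np.radians(11.55)),np.sin(np.radians(11.55)); d=p[:2]-[529.3,293.4]
    print(nm,'in carrier',round(c*d[0]+s*d[1],1),round(-s*d[0]+c*d[1],1))
print(order.hand_in())
```

```text
L in carrier -46.6 0.7
M in carrier 42.9 1.0
S in carrier 89.8 0.9
the job is handed in; nothing more can be done
None
```

The job is handed in at about 38 s of the 115 s allowed, with the gripper open and clear. No verdict is reported. My last checks showed it complete.

- **Carrier:** I gripped it by its rib, carried it over the specimens and lowered it onto the imager. Contact came exactly 40 mm above the height at which it was gripped. In the last pictures the plate lies flat and both dowel tips show through their holes. I did not fit the plate's pose again after placing the specimens.
- **Root specimens:** each was lowered until the wrist felt light contact with the well floor, then released. All stand upright. Measured from the top camera, their offsets from well centre are well inside the 8 mm limit:

| Specimen | Along x (mm) | Along y (mm) |
|---|---|---|
| Large | +1.4 | +0.7 |
| Medium | +0.9 | +1.0 |
| Small | -0.2 | +0.9 |

- **Left alone:** both leaf specimens, the lamp, the dropper bottle and the look-alikes are at the same pixels as at the start.
- **Disagreements:** the fingertips looked 10 to 15 mm higher than the stated tool geometry, so my first hold on the small puck was too shallow. I regripped lower, and it shifted about 3 mm on the bench before lifting. The two cameras also differed by up to about 5 mm in places, within the clearances that mattered.

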